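Find the full pin tin

TASK

Someone has left the pocket calculator lying across the three drawing-pin tins: first stand it back on its easel stand, resting on its short bottom edge with the display at the top and facing forward, leaning on the backrest, and let go of it. Then heft the tins to find the full one, which is clearly the heaviest (they look alike), and finish holding that one up in the gripper, upright and still, at least 15 cm above where it stood; do not put it down. The two lighter tins must be left standing in wells of the holder, and no tin may be knocked over and nothing else on the desk shifted.

Things in the scene. Friction and masses are not known exactly. Their poses are not given: they have to be found in the camera images.
- calculator_center (a point): centre of a grey pocket calculator, 130 mm long (its x axis, +x towards the display end, which is the top end), 62 mm wide (y), 14 mm thick (z, +z out of the key side), 0.13 kg. It starts flat, keys up, on top of the tins, its display end towards the robot (underside 67 mm above the desk). Can be gripped across the 62 mm width near the display end
- calculator_foot (a point): middle of the calculator's bottom short edge, 65 mm from its centre along its -x, half-way through its thickness
- calculator: the calculator itself; origin at the middle of its underside, axes as for calculator_center
- tin_a_center (a point): centre, half-way up, of one of three outwardly identical round steel tins with slip lid and plain brown label, 55 mm diameter, 64 mm high, lid fixed shut; z is its upright axis. It starts upright in a well of the holder; which tin is in which well changes. Grip it round its side at half height or a little higher
- tin_b_center (a point): as tin_a_center, another of the three tins
- tin_c_center (a point): as tin_a_center, another of the three tins
- holder: wooden board with three round wells in a row, 86 x 256 x 10 mm, fixed to the desk; origin at the middle of its underside, its y axis along the row, z up
- holder_hole0 (a point): centre of the mouth of the well at the +y end of the holder's row, 10 mm above the desk; wells are 61 mm wide with a 2 mm chamfer and 7 mm deep (their floor is 3 mm above the desk), 84 mm apart
- holder_hole1 (a point): as holder_hole0, the middle well
- holder_hole2 (a point): as holder_hole0, the well at the -y end of the row
- stand: bent-aluminium easel stand for the calculator, fixed to the desk, base plate 100 x 74 mm, 121 mm high, open towards its front, its own -x; origin on the desk. The backrest (46 mm wide, 93 mm long) leans back 15 degrees from vertical (its top goes to the stand's +x); a ledge at right angles to it, 22 mm deep and 46 mm wide and ending in a lip 9 mm high, carries the bottom edge. The calculator, wider than the backrest, sticks out 8 mm on either side
- stand_seat (a point): the point, 32 mm above the desk, where the middle of the calculator's bottom edge (calculator_foot) lies when the calculator rests fully on the ledge, centred and flat against the backrest; there it has 8 mm of play forwards before the lip. Axes as the stand: x to its back, y sideways, z up
- tin_a: tin a; origin at the middle of its underside. Looks, names and places say nothing about the weights: all weigh under 0.6 kg, the full one at least 0.2 kg more than either other
- tin_b: tin b; origin at the middle of its underside
- tin_c: tin c; origin at the middle of its underside
- glue_stick: bystander: blue and white glue stick standing behind the work, 24 mm diameter, 92 mm high; leave it
- scissors: bystander: blue-handled scissors, 87 x 199 x 9 mm, lying on the desk behind the work; leave them
- eraser: bystander: eraser in a blue sleeve, 21 x 52 x 12 mm, behind the work; leave it
Mind the look-alikes: they are no part of the job. Of the things that look like the calculator, the smaller one is meant. What is shaped like the tin_c but green is not meant.

How it is judged:
By the outcome, as a careful person would: the job done as asked, in the order asked, and still so for the second after the job is handed in, while the arm keeps its last pose, push and grip.
It also fails if it takes over 72 s, if anything falls off the work surface, if the arm or the gripper's body presses on something with over 40 N, if the wrist force passes 120 N, or if a joint passes its speed limit or range.

ROBOT

A 6-joint arm with a two-finger parallel gripper is mounted at the origin on the work surface; the furniture and walls round the work are solid. World frame = base frame: x ahead of the robot, y to its left, z up, the work surface at z = 0. Lengths are in m, angles in rad, forces in N, time in s.
With the tool pointing down it reaches from about 0.325 to 0.9 m from the base axis. Payload 3.5 kg.
Tool frame: the origin (TCP) lies midway between the tips of the shut fingers; the grasp point (between the pads) lies 19 mm behind it; z points along the fingers, y is the line along which they close (so a half turn about z gives the same grasp; the last joint's range is limited). The gripper opens to 85 mm and grips with 20 to 120 N. Pads are 22 mm wide; open, the fingers measure 114 mm over their backs; the gripper's body (76 mm by 85 mm) begins 54 mm behind the grasp point. The pads swing forward as they close: fully open they stand 13 mm farther back than shut.
Start: joints at [-1.312, 0.276, -0.026, 1.268, 0, 1.467], TCP at [0.221, -0.585, 0.199] pointing down, gripper open.
Joint ranges: [-3.12, 3.12], [-0.85, 1.88], [-1.08, 1.24], [-1.95, 2.15], [-1.57, 1.53], [-3.14, 3.14]. Speed limits (rad/s): [2.57, 2.57, 3.14, 3.14, 3.14, 3.14].

INTERFACE

Orientations are given as a unit quaternion [w, x, y, z].
In Python, from rig import r gives the robot as it stands.
- The arm moves only by the shell command python3 -m pendant 'ROWS' [OPENING]. ROWS is JSON, a list of rows, each a list of 2 entries, a list of its own where there are three numbers: the shift along the tool's x, y, z in m, then the turn about the tool's z in degrees. In form: [[[dx, dy, dz], twist], ...]. A call has 1 to 5 rows; each row is the pose to reach, as a shift and turn from the pose commanded when the call began, along the tool's axes at that moment; what a row does not reach only later rows make up. A row lasts 1/10 s, in which the tool goes at most 50 mm and 8.59 degrees, less where a joint would pass 70% of its speed; a pose out of reach is approached as far as the arm can. A call with a gripper value outside its range is refused whole. OPENING is the finger opening in m, from 0 to 0.0854, set as the call begins (- or left out, the last holds). The fingers move at their own pace and stop on an object; the grip force is fixed at half the most. Time passes only in rows, so rows that repeat a pose let the fingers close. It gives the time, the measured TCP pose, the force, the opening and the grip force at its end, in the units of the state.
- r.observe(): the state, without advancing time (a new reading comes with each control period).
- r.get_image(name): name is "scene" or "side" or "wrist"; returns a dict with "pixels" (384x512x3 uint8, red, green, blue), "fx", "fy", "cx", "cy" (pixels), "position" and "rotation" of the camera in the world. Camera axes: x right, y up, looking along -z (the intrinsics and any distortion apply to the point x, -y, -z); pixel columns grow to the right and rows downward; lengths in m; the calibration is good to about 2 mm. A picture is of the moment at which its call begins. There is no depth.
- r.hand_in(): hands the job in; it is judged then, once.
The state is a dict: "clock": time; "joint_pos": joint angles; "dq": joint speeds; "joint_torque": joint torques, N m; "tcp_pos": TCP position; "ee_rot": TCP orientation; "contact_force": force on the tool from outside, world axes, zero at the start; "torque": the same for the moment, N m; "grip_width": finger opening in m; "finger_force": force on a finger pad.
Only numpy, scipy, OpenCV 4.12 (cv2) and the standard library are available. Lean on these libraries where they do the work, as an engineer would, in place of code of your own. Each camera call takes 0.05 s, during which the arm holds its last target. There are 200 camera calls.

## Working session

There is one attempt and no reset: what is moved stays moved. The work goes in short steps, Python scripts to look and compute and a shell command to move; the robot and the scene stay as the last step left them, time stands still between calls to the robot, and variables do not carry over. Pictures are saved under pics/ and viewed, at most 10 in all, crops included, and the job is handed in when it is done.

```bash
mkdir -p pics; ls; python3 - <<'E'
from rig import r
import cv2,numpy as np
o=r.observe();print({k:np.round(v,3).tolist() for k,v in o.items()})
ims=[]
for n in("scene","side"):
    d=r.get_image(n);cv2.imwrite(f"pics/{n}0.png",d["pixels"][:,:,::-1])
    print(n,d["fx"],d["fy"],d["cx"],d["cy"],np.round(d["position"],4).tolist(),np.round(d["rotation"],4).tolist(),[k for k in d])
E
```

```text
pics
{'clock': 0.0, 'joint_pos': [-1.312, 0.277, -0.028, 1.268, -0.0, 1.467], 'dq': [-0.001, -0.001, -0.0, -0.002, -0.0, -0.0], 'joint_torque': [-0.001, -44.551, 29.52, 0.016, 0.0, 0.0], 'tcp_pos': [0.221, -0.584, 0.198], 'ee_rot': [-0.001, 0.984, 0.18, -0.0], 'contact_force': [-0.037, 0.045, 0.179], 'torque': [0.024, 0.019, 0.006], 'finger_force': 0.0, 'grip_width': 0.085}
scene 355.3426219585256 355.3426219585256 244.5543451933206 190.06990932950245 [0.0873, 0.5938, 0.6719] [-0.2764, -0.1299, 0.4326, 0.8483] ['pixels', 'fx', 'fy', 'cx', 'cy', 'position', 'rotation']
side 402.03505440379206 402.03505440379206 264.1213966239663 197.27419003400018 [0.3563, -1.0039, 0.5498] [0.8507, 0.5141, -0.0642, -0.0887] ['pixels', 'fx', 'fy', 'cx', 'cy', 'position', 'rotation']
```

View pics/scene0.png

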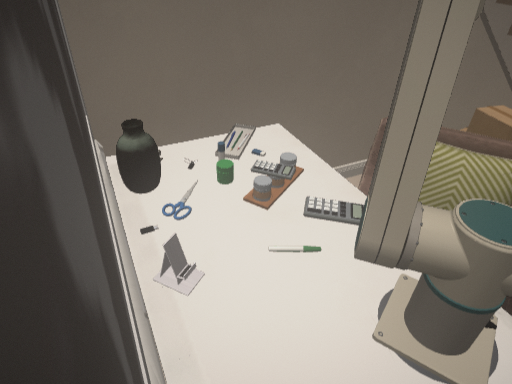

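View pics/side0.png

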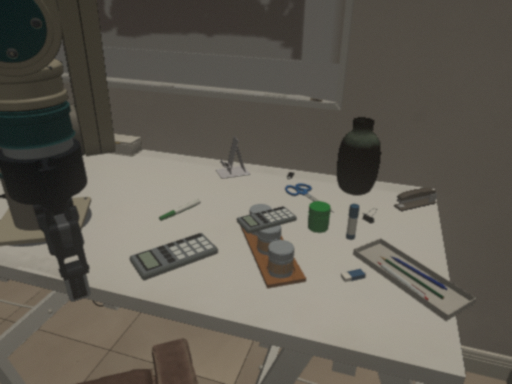

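Two calculators: the larger lies on the desk (scene 335,210 / side 175,254), the smaller lies across the grey tins (scene 273,170 / side 267,219). The smaller one is meant. The green tin (scene 225,172) is a decoy. I'll confirm both in one enlarged crop, together with the stand.

```bash
cat > h.py <<'E'
import numpy as np,cv2
from scipy.spatial.transform import Rotation as R
def rot(q): return R.from_quat([q[1],q[2],q[3],q[0]]).as_matrix()
def ray(d,u,v):
    k=np.array([(u-d["cx"])/d["fx"],-(v-d["cy"])/d["fy"],-1.]); k=rot(d["rotation"])@k
    return np.array(d["position"]),k/np.linalg.norm(k)
def onz(d,u,v,z):
    p,k=ray(d,u,v); return p+k*(z-p[2])/k[2]
def tri(a,b):   # two (p,k) rays -> midpoint, gap
    A=np.stack([a[1],-b[1]],1); s=np.linalg.lstsq(A,b[0]-a[0],rcond=None)[0]
    P=a[0]+s[0]*a[1];Q=b[0]+s[1]*b[1]; return (P+Q)/2,np.linalg.norm(P-Q)
def proj(d,X):
    c=rot(d["rotation"]).T@(np.array(X)-d["position"]); return d["cx"]+d["fx"]*c[0]/-c[2],d["cy"]-d["fy"]*c[1]/-c[2]
def tool(o,dw): return rot(o["ee_rot"]).T@np.array(dw)
E
python3 - <<'E'
import cv2,numpy as np
s=cv2.imread("pics/scene0.png");e=cv2.imread("pics/side0.png")
def t(i,x,y,z,w=400,h=300):
    c=cv2.resize(i[y:y+h//z,x:x+w//z],(w,h),interpolation=cv2.INTER_CUBIC); 
    for k in range(0,w,10*z): cv2.line(c,(k,0),(k,6 if k//z%50 else 14),(0,0,255),1)
    for k in range(0,h,10*z): cv2.line(c,(0,k),(6,k),(0,0,255),1)
    return c
cv2.imwrite("pics/c0.png",np.vstack([np.hstack([t(s,230,140,5)[:,:],t(e,220,200,4)]),np.hstack([t(s,145,230,5),t(e,200,130,5)])]))
E
```

```text
(no output)
```

View pics/c0.png

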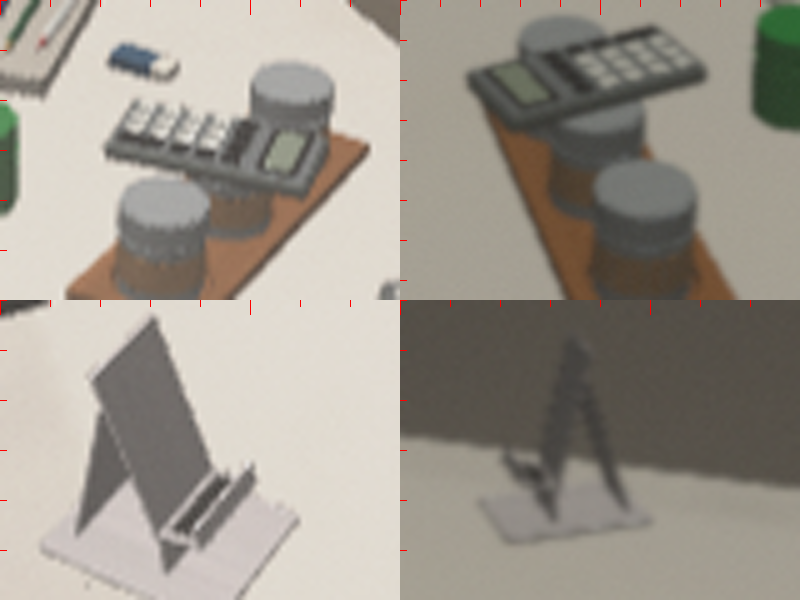

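```bash
cat > a.py <<'E'
from h import *
from rig import r
S=r.get_image("scene");E=r.get_image("side")
def pr(n,*x): print(n,*[np.round(i,4).tolist() if not np.isscalar(i) else round(float(i),4) for i in x])
for n,d,pp,z in[("calcS",S,[(291.6,178),(295.6,167),(251.4,169.6),(255.6,160)],.081),("calcE",E,[(247,230),(237,218.7),(296.5,217),(283.75,207)],.081),
 ("lidS",S,[(262.8,180),(288.2,157)],.067),("lidE",E,[(281,247),(261,210)],.067),("baseS",S,[(153.4,279.6),(205,274),(192,290)],.002),("baseE",E,[(216,169.5),(250.5,173.5),(221.5,178.5)],.002)]:
    p=[onz(d,u,v,z) for u,v in pp]; pr(n,*p,np.mean(p,0))
pr("top",*tri(ray(S,170,239.5),ray(E,235,138)))
for n,pp in(("bk",[(163.6,246),(176,233.6)]),): pr(n,*[onz(S,u,v,.121) for u,v in pp])
pr("bot",*[onz(S,u,v,.03) for u,v in[(178,278),(187.6,264)]])
E
python3 a.py
```

```text
calcS [0.4698, -0.2, 0.081] [0.4898, -0.2605, 0.081] [0.5906, -0.1655, 0.081] [0.6118, -0.2196, 0.081] [0.5405, -0.2114, 0.081]
calcE [0.4892, -0.2732, 0.081] [0.4755, -0.2216, 0.081] [0.6114, -0.2397, 0.081] [0.5947, -0.1881, 0.081] [0.5427, -0.2306, 0.081]
lidS [0.5428, -0.1571, 0.067] [0.5489, -0.32, 0.067] [0.5458, -0.2386, 0.067]
lidE [0.5512, -0.3304, 0.067] [0.5432, -0.1681, 0.067] [0.5472, -0.2492, 0.067]
baseS [0.5717, 0.2639, 0.002] [0.4852, 0.179, 0.002] [0.4785, 0.2324, 0.002] [0.5118, 0.2251, 0.002]
baseE [0.4776, 0.2444, 0.002] [0.5859, 0.1915, 0.002] [0.4868, 0.1697, 0.002] [0.5167, 0.2019, 0.002]
top [0.5411, 0.2226, 0.1175] 0.0012
bk [0.5359, 0.247, 0.121] [0.5418, 0.2034, 0.121]
bot [0.5102, 0.2415, 0.03] [0.5214, 0.1977, 0.03]
```

The crop confirms it: the small calculator lies across three grey-lidded brown tins on the board, with its display end towards the robot. I'll go above it and look with the wrist camera.

```bash
python3 -m pendant '[[[0.03,-0.02,-0.03],0],[[0.07,-0.045,-0.05],0],[[0.11,-0.07,-0.07],0],[[0.15,-0.095,-0.09],0],[[0.19,-0.12,-0.1],0]]'
python3 -m pendant '[[[0.04,-0.025,0],0],[[0.08,-0.05,0],0],[[0.12,-0.075,0],0],[[0.15,-0.09,0],0],[[0.16,-0.1,0],0]]'
python3 -m pendant '[[[0,0,0],3],[[0,0,0],3]]'
python3 - <<'E'
from rig import r
import cv2,numpy as np
d=r.get_image("wrist");cv2.imwrite("pics/w1.png",d["pixels"][:,:,::-1]);import pickle;pickle.dump(d,open("w1.pkl","wb"))
print(np.round(r.observe()["tcp_pos"],3),np.round(r.observe()["ee_rot"],3),np.round(d["position"],3),d["fx"])
E
```

```text
clock: 0.7
tcp_pos: [0.3564, -0.4057, 0.3002]
ee_rot: [0.001, 0.984, 0.179, 0.001]
contact_force: [1.1, -1.0, -0.1]
grip_width: 0.0855
finger_force: 0.0
clock: 1.2
tcp_pos: [0.4711, -0.254, 0.2982]
ee_rot: [-0.0, 0.983, 0.182, 0.0]
contact_force: [0.1, -0.2, -1.2]
grip_width: 0.0856
finger_force: 0.0
clock: 1.4
tcp_pos: [0.4694, -0.256, 0.2982]
ee_rot: [-0.0, 0.988, 0.154, -0.0]
contact_force: [1.0, 0.1, 0.3]
grip_width: 0.0853
finger_force: 0.0
[ 0.469 -0.256  0.298] [-0.     0.988  0.155 -0.   ] [ 0.547 -0.232  0.473] 270.56803648021054
```

View pics/w1.png

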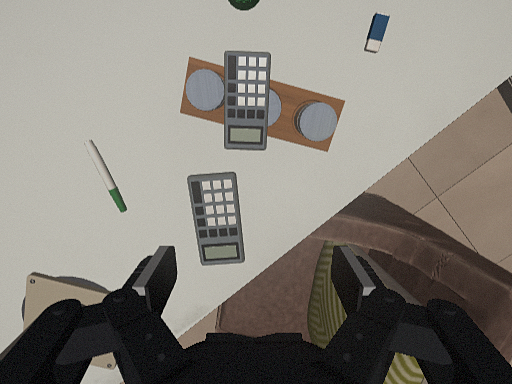

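The wrist view shows the small calculator with corners at about (225,51), (271,51), (269,150) and (223,149), and the display at the bottom. Tin lids are at (205,90), (318,121) and the middle one partly hidden near (262,105).

```bash
python3 - <<'E'
from h import *
import pickle
d=pickle.load(open("w1.pkl","rb"))
g=cv2.cvtColor(d["pixels"],cv2.COLOR_RGB2HSV)
p=np.array([onz(d,u,v,.081) for u,v in[(225,51),(271,51),(269,150),(223,149)]]);print(p.round(4),p.mean(0).round(4))
a=(p[2]+p[3]-p[0]-p[1])/2;print("len",np.linalg.norm(a),"disp yaw",np.degrees(np.arctan2(a[1],a[0])))
for u,v in[(205,90),(318,121)]:print(onz(d,u,v,.067).round(4))
for u,v in[(191,58),(345,101),(329,152),(180,112)]:print("h",onz(d,u,v,.01).round(4))
E
```

```text
[[ 0.5972 -0.1768  0.081 ]
 [ 0.6153 -0.2336  0.081 ]
 [ 0.493  -0.2725  0.081 ]
 [ 0.4741 -0.2087  0.081 ]] [ 0.5449 -0.2229  0.081 ]
len 0.127727911025595 disp yaw -163.92574774165465
[ 0.5433 -0.1615  0.067 ]
[ 0.5525 -0.3281  0.067 ]
h [ 0.581  -0.1195  0.01  ]
h [ 0.5957 -0.3714  0.01  ]
h [ 0.5113 -0.3789  0.01  ]
h [ 0.4978 -0.121   0.01  ]
```

```bash
python3 -m pendant '[[[0.042,-0.009,0.02],1.3],[[0.042,-0.009,0.06],1.3],[[0.042,-0.009,0.1],1.3],[[0.042,-0.009,0.14],1.3],[[0.042,-0.009,0.15],1.3]]'
python3 - <<'E'
from rig import r
import cv2,numpy as np
from h import *
d=r.get_image("wrist");o=r.observe()
print(np.round(o["tcp_pos"],4),2*np.degrees(np.arctan2(o["ee_rot"][2],o["ee_rot"][1])))
c=(0.5449,-0.2229);print([np.round(proj(d,X),0) for X in[(.5972,-.1768,.081),(.6153,-.2336,.081),(.493,-.2725,.081),(.4741,-.2087,.081),(.5066,-.2343,.081)]])
i=d["pixels"][:,:,::-1].copy()
cv2.imwrite("pics/w2.png",i)
E
```

```text
clock: 1.95
tcp_pos: [0.5027, -0.2335, 0.1433]
ee_rot: [-0.003, 0.99, 0.143, -0.004]
contact_force: [-0.8, 1.3, -0.2]
grip_width: 0.0855
finger_force: 0.0
[ 0.5033 -0.2339  0.144 ] 16.387907787297326
[array([219.,  69.]), array([293.,  67.]), array([290., 216.]), array([220., 216.]), array([255., 192.])]
```

View pics/w2.png

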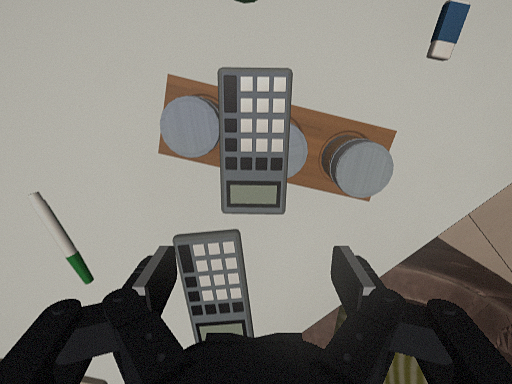

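```bash
python3 -m pendant '[[[0.003,0,0.03],0],[[0.003,0,0.06],0],[[0.003,0,0.08],0],[[0.003,0,0.095],0],[[0.003,0,0.095],0]]'
python3 -m pendant '[[[0,0,0],0],[[0,0,0],0]]'
```

```text
clock: 2.5
tcp_pos: [0.5093, -0.2346, 0.0533]
ee_rot: [-0.0, 0.99, 0.143, -0.001]
contact_force: [-0.4, -0.2, 0.1]
grip_width: 0.0854
finger_force: 0.0
clock: 2.7
tcp_pos: [0.5114, -0.2354, 0.0556]
ee_rot: [0.001, 0.99, 0.143, 0.001]
contact_force: [1.0, -0.4, 0.8]
grip_width: 0.0854
finger_force: 0.0
```

```bash
python3 -m pendant '[[[-0.003,0,0.005],0],[[-0.003,0,0.005],0],[[-0.003,0,0.005],0],[[-0.003,0,0.005],0],[[-0.003,0,0.005],0]]' 0.05
python3 -m pendant '[[[0,0,0],0],[[0,0,0],0],[[0,0,0],0],[[0,0,0],0],[[0,0,0],0]]'
python3 -m pendant '[[[0,0,-0.01],0],[[0,0,-0.02],0],[[0,0,-0.04],0],[[0,0,-0.06],0],[[0,0,-0.1],0]]'
python3 -m pendant '[[[0,0,-0.04],0],[[0,0,-0.06],0],[[0,0,-0.08],0],[[0,0,-0.1],0],[[0,0,-0.1],0]]'
python3 - <<'E'
from rig import r
import cv2,numpy as np
w=[r.get_image(n)["pixels"][:,:,::-1] for n in("side","wrist")]
cv2.imwrite("pics/l1.png",np.hstack([w[0][100:340,150:400],w[1][60:300,100:420]]))
E
```

```text
clock: 3.2
tcp_pos: [0.5069, -0.235, 0.0485]
ee_rot: [0.0, 0.99, 0.143, 0.0]
contact_force: [-0.6, -0.4, -0.2]
grip_width: 0.0498
finger_force: 0.0
clock: 3.7
tcp_pos: [0.5069, -0.235, 0.0484]
ee_rot: [0.0, 0.99, 0.143, -0.0]
contact_force: [0.5, 0.3, 1.0]
grip_width: 0.0503
finger_force: 0.0
clock: 4.2
tcp_pos: [0.505, -0.2338, 0.1477]
ee_rot: [-0.002, 0.99, 0.143, -0.002]
contact_force: [-0.3, -0.4, 0.7]
grip_width: 0.0501
finger_force: 0.0
clock: 4.7
tcp_pos: [0.509, -0.2363, 0.253]
ee_rot: [0.003, 0.99, 0.143, 0.003]
contact_force: [-0.1, -0.1, 0.6]
grip_width: 0.0498
finger_force: 0.0
```

View pics/l1.png

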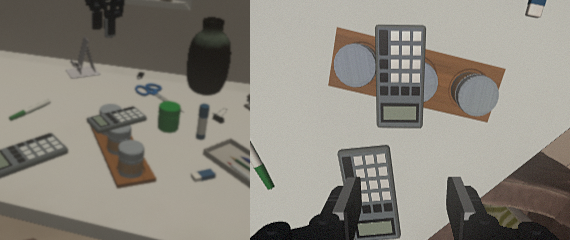

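The fingers closed to 50 mm without touching anything: the lift shows the calculator still on the tins, at about (476..525, 85..187) in the right half. I'll check the geometry before trying again.

```bash
python3 - <<'E'
from rig import r
from h import *
d=r.get_image("wrist");o=r.observe();T=np.array(o["tcp_pos"]);M=rot(o["ee_rot"])
cv2.imwrite("pics/w3.png",cv2.resize(d["pixels"][:,:,::-1],(800,600)))
print(T.round(4),rot(d["rotation"]).round(3).tolist(),np.round(M.T@(np.array(d["position"])-T),4))
p=np.array([onz(d,u,v,.081) for u,v in[(226,85),(275,85),(273,187),(226,187)]]);print(p.round(4),p.mean(0).round(4))
for z in(0,-.01,-.02,-.03): print(z,[np.round(proj(d,T+M@[0,s*.025,z]),0).tolist() for s in(-1,1)])
E
```

```text
[ 0.5065 -0.2348  0.248 ] [[0.282, 0.911, 0.302], [-0.959, 0.267, 0.09], [0.001, -0.315, 0.949]] [ 0.081   0.0009 -0.1758]
[[ 0.5963 -0.1759  0.081 ]
 [ 0.6126 -0.2313  0.081 ]
 [ 0.4924 -0.2671  0.081 ]
 [ 0.4748 -0.2075  0.081 ]] [ 0.544  -0.2205  0.081 ]
0 [[217.0, 225.0], [287.0, 224.0]]
-0.01 [[215.0, 231.0], [289.0, 231.0]]
-0.02 [[213.0, 238.0], [291.0, 238.0]]
-0.03 [[211.0, 245.0], [293.0, 245.0]]
```

View pics/w3.png

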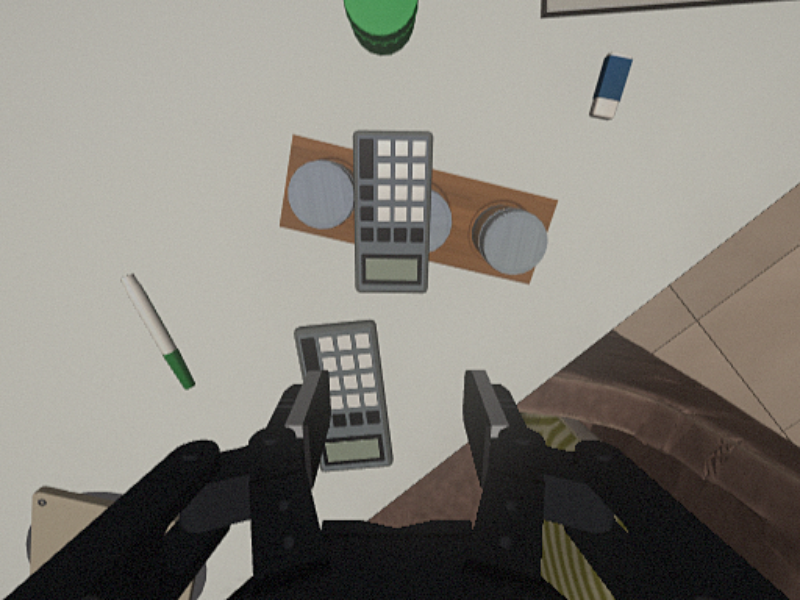

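```bash
python3 - <<'E'
from rig import r
from h import *
d=r.get_image("wrist");o=r.observe();T=np.array(o["tcp_pos"]);M=rot(o["ee_rot"]);print(o["grip_width"])
for u,v,y in[(208,238,-1),(298.5,238,1)]:
    p,k=ray(d,u,v);p=M.T@(p-T);k=M.T@k
    for w in(.05,.056,.062): t=(y*w/2-p[1])/k[1];print(w,(p+t*k).round(4))
import pickle
d=pickle.load(open("w1.pkl","rb"));T=np.array([.469,-.256,.298]);M=rot([0,.988,.155,0])
for u,v,y in[(175,247,-1),(333,247,1)]:
    p,k=ray(d,u,v);p=M.T@(p-T);k=M.T@k
    t=(y*.0854/2-p[1])/k[1];print("open",(p+t*k).round(4))
E
```

```text
0.05021806800073451
0.05 [ 0.0089 -0.025  -0.0375]
0.056 [ 0.0005 -0.028  -0.0214]
0.062 [-0.0079 -0.031  -0.0053]
0.05 [ 0.0126  0.025  -0.0447]
0.056 [ 0.0042  0.028  -0.0285]
0.062 [-0.0043  0.031  -0.0123]
open [ 0.0062 -0.0427 -0.0421]
open [ 0.0093  0.0427 -0.0479]
```

```bash
python3 - <<'E'
from rig import r
from h import *
d=r.get_image("side");T=np.array([.221,-.584,.198]);M=rot([0,.984,.18,0])
for z in(0,-.02,-.04,-.06):print(z,[np.round(proj(d,T+M@[x,s*.043,z]),0).tolist() for s in(-1,1) for x in (0,.011)])
i=cv2.imread("pics/side0.png");c=cv2.resize(i[200:310,30:130],None,fx=4,fy=4,interpolation=cv2.INTER_CUBIC)
c=cv2.convertScaleAbs(c,alpha=2,beta=20)
for z in(0,-.02,-.04):
  for s in(-1,1):
    u,v=proj(d,T+M@[0,s*.043,z]);cv2.circle(c,(int((u-30)*4),int((v-200)*4)),4,(0,0,255) if z==0 else (0,255,0),-1)
d2=r.get_image("side")["pixels"][:,:,::-1];o=r.observe();T=np.array(o["tcp_pos"]);M=rot(o["ee_rot"])
u0,v0=[int(q) for q in proj(d,T)];e=cv2.resize(d2[v0-70:v0+40,u0-50:u0+50],None,fx=4,fy=4,interpolation=cv2.INTER_CUBIC);e=cv2.convertScaleAbs(e,alpha=2,beta=20)
for z in(0,-.02,-.04):
  for s in(-1,1):
    u,v=proj(d,T+M@[0,s*.025,z]);cv2.circle(e,(int((u-u0+50)*4),int((v-v0+70)*4)),4,(0,0,255) if z==0 else (0,255,0),-1)
cv2.imwrite("pics/tip.png",np.hstack([c,e]))
E
```

```text
0 [[72.0, 284.0], [81.0, 282.0], [87.0, 326.0], [97.0, 322.0]]
-0.02 [[69.0, 272.0], [78.0, 269.0], [83.0, 313.0], [94.0, 309.0]]
-0.04 [[66.0, 260.0], [75.0, 257.0], [80.0, 299.0], [90.0, 296.0]]
-0.06 [[62.0, 247.0], [72.0, 244.0], [76.0, 285.0], [87.0, 282.0]]
```

View pics/tip.png

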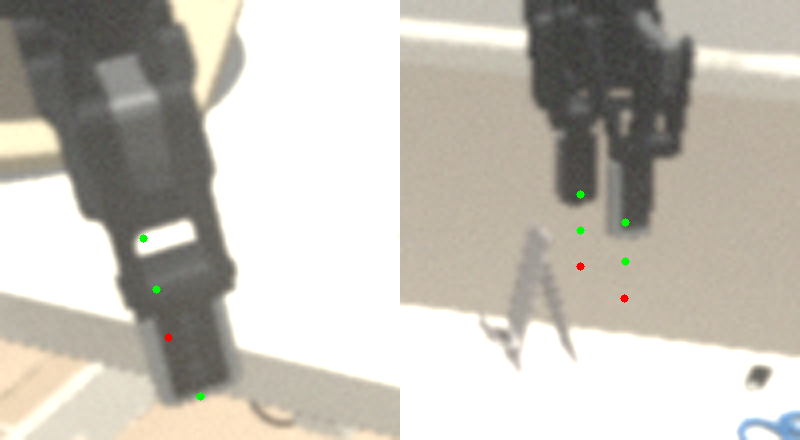

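Both views agree: the visible fingertips sit about 38–43 mm behind the reported TCP, and the pads closed above the calculator. I'll work with the tip at TCP + 40 mm and go down about 30 mm lower.

```bash
python3 -m pendant '[[[0,0,0.04],0],[[0,0,0.08],0],[[0,0,0.12],0],[[0,0,0.15],0],[[0,0,0.17],0]]' 0.0854
python3 -m pendant '[[[0,0,0.02],0],[[0,0,0.04],0],[[0,0,0.055],0],[[0,0,0.06],0],[[0,0,0.06],0]]'
python3 -m pendant '[[[0,0,0],0],[[0,0,0],0],[[0,0,0],0],[[0,0,0],0],[[0,0,0],0]]' 0.05
python3 -m pendant '[[[0,0,0],0],[[0,0,0],0]]'
```

```text
clock: 5.5
tcp_pos: [0.5042, -0.2334, 0.0745]
ee_rot: [-0.002, 0.99, 0.143, -0.002]
contact_force: [-0.7, 0.5, 1.1]
grip_width: 0.0856
finger_force: 0.0
clock: 6.0
tcp_pos: [0.5056, -0.2342, 0.017]
ee_rot: [-0.001, 0.99, 0.143, -0.001]
contact_force: [-0.6, 0.8, 0.6]
grip_width: 0.0855
finger_force: 0.0
clock: 6.5
tcp_pos: [0.5075, -0.236, 0.0196]
ee_rot: [0.001, 0.99, 0.143, 0.001]
contact_force: [-2.9, -1.4, 6.7]
grip_width: 0.0608
finger_force: 63.9
clock: 6.7
tcp_pos: [0.5075, -0.236, 0.0196]
ee_rot: [0.001, 0.99, 0.143, 0.001]
contact_force: [-2.3, -1.5, 6.0]
grip_width: 0.0614
finger_force: 63.9
```

```bash
python3 -m pendant '[[[0,0,-0.01],0],[[0,0,-0.03],0],[[0,0,-0.06],0],[[0,0,-0.09],0],[[0,0,-0.12],0]]'
python3 -m pendant '[[[0,0,-0.03],0],[[0,0,-0.06],0],[[0,0,-0.09],0],[[0,0,-0.11],0],[[0,0,-0.12],0]]'
python3 -m pendant '[[[0,0,0],0],[[0,0,0],0]]'
python3 - <<'E'
from rig import r
import cv2,numpy as np
w=[r.get_image(n)["pixels"][:,:,::-1] for n in("side","wrist")]
cv2.imwrite("pics/l2.png",np.hstack([cv2.resize(w[0][50:250,140:340],(400,400)),cv2.resize(w[1][60:384,100:424],(400,400))]))
E
```

```text
clock: 7.2
tcp_pos: [0.5065, -0.2342, 0.1394]
ee_rot: [-0.001, 0.99, 0.143, -0.0]
contact_force: [0.1, 0.9, -2.2]
grip_width: 0.0611
finger_force: 64.5
clock: 7.7
tcp_pos: [0.5077, -0.2351, 0.2609]
ee_rot: [0.001, 0.99, 0.143, 0.002]
contact_force: [1.0, -0.0, -1.3]
grip_width: 0.0615
finger_force: 64.5
clock: 7.9
tcp_pos: [0.5063, -0.2344, 0.2572]
ee_rot: [-0.001, 0.99, 0.143, -0.001]
contact_force: [0.1, -0.3, -1.6]
grip_width: 0.061
finger_force: 64.5
```

View pics/l2.png

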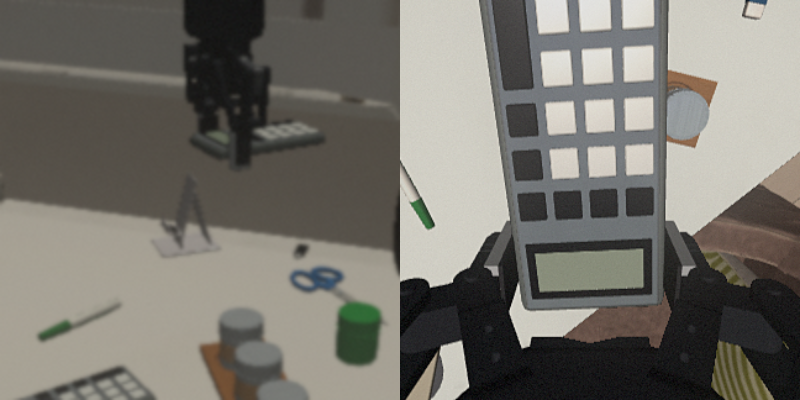

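Held level at grip width 61 mm: the wrist half shows the calculator square between the pads, display end behind them, and three tins still standing. Next I'll carry it beside the stand, turn it, and measure the stand by mask.

```bash
python3 -m pendant '[[[0.01,-0.03,0],0],[[0.025,-0.07,0],0],[[0.04,-0.115,0],0],[[0.055,-0.16,0],0],[[0.065,-0.19,0],0]]'
python3 -m pendant '[[[0.01,-0.03,0],0],[[0.02,-0.065,0],0],[[0.03,-0.09,0],0],[[0.037,-0.105,0],0],[[0.037,-0.108,0],0]]'
for i in 1 2 3 4; do python3 -m pendant '[[[0,0,0],-8.5],[[0,0,0],-17],[[0,0,0],-25.5],[[0,0,0],-34],[[0,0,0],-42.5]]'; done
python3 -m pendant '[[[0,0,0],-1],[[0,0,0],-2]]'
python3 - <<'E'
from rig import r
from h import *
import pickle
D={n:r.get_image(n) for n in("scene","side","wrist")};o=r.observe();pickle.dump((D,o),open("st.pkl","wb"))
print(np.round(o["tcp_pos"],4),2*np.degrees(np.arctan2(o["ee_rot"][2],o["ee_rot"][1])),np.round(o["joint_pos"],2))
d=D["wrist"]
for X in[(.541,.223,.12),(.515,.22,.03),(.58,.27,0),(.485,.17,0)]:print(X,np.round(proj(d,X),0),np.round(proj(D["scene"],X),0),np.round(proj(D["side"],X),0))
cv2.imwrite("pics/w4.png",d["pixels"][:,:,::-1])
E
```

```text
clock: 8.5
tcp_pos: [0.5141, -0.0315, 0.2569]
ee_rot: [-0.001, 0.99, 0.144, -0.001]
contact_force: [0.3, -1.2, -2.6]
grip_width: 0.0613
finger_force: 64.6
clock: 9.0
tcp_pos: [0.5196, 0.0814, 0.2569]
ee_rot: [-0.0, 0.99, 0.144, -0.001]
contact_force: [-0.0, 0.3, -1.8]
grip_width: 0.0609
finger_force: 64.7
clock: 9.5
tcp_pos: [0.5196, 0.0788, 0.2573]
ee_rot: [-0.0, 0.869, 0.494, -0.001]
contact_force: [-0.3, -0.4, -1.6]
grip_width: 0.0613
finger_force: 64.6
clock: 10.0
tcp_pos: [0.5197, 0.0787, 0.2573]
ee_rot: [-0.001, 0.631, 0.776, -0.001]
contact_force: [-0.2, 0.9, -1.7]
grip_width: 0.0614
finger_force: 64.6
clock: 10.5
tcp_pos: [0.5197, 0.0788, 0.2573]
ee_rot: [-0.001, 0.307, 0.952, -0.001]
contact_force: [0.1, -0.2, -2.0]
grip_width: 0.0614
finger_force: 64.6
clock: 11.0
tcp_pos: [0.5198, 0.0788, 0.2574]
ee_rot: [-0.001, -0.059, 0.998, -0.0]
contact_force: [0.2, 0.1, -1.1]
grip_width: 0.0612
finger_force: 64.6
clock: 11.2
tcp_pos: [0.52, 0.0792, 0.2577]
ee_rot: [-0.001, -0.072, 0.997, -0.0]
contact_force: [0.9, 0.6, -0.3]
grip_width: 0.0616
finger_force: 64.6
[0.5203 0.0795 0.2582] 188.3252321695459 [ 0.03  0.07 -0.14  1.35 -0.   -0.12]
(0.541, 0.223, 0.12) [366. 209.] [170. 239.] [235. 137.]
(0.515, 0.22, 0.03) [346. 171.] [183. 271.] [228. 164.]
(0.58, 0.27, 0) [359. 208.] [149. 280.] [245. 165.]
(0.485, 0.17, 0) [314. 144.] [208. 272.] [221. 179.]
```

```bash
python3 - <<'E'
from h import *
import pickle
D,o=pickle.load(open("st.pkl","rb"))
for n,(x0,y0,x1,y1) in(("scene",(150,225,215,300)),("wrist",(290,120,440,260))):
    g=cv2.cvtColor(D[n]["pixels"],cv2.COLOR_RGB2GRAY)[y0:y1,x0:x1]
    t,m=cv2.threshold(g,0,255,cv2.THRESH_BINARY_INV|cv2.THRESH_OTSU);print(n,t,np.percentile(g,[5,25,50,75,95]))
    for c in cv2.findContours(m,0,2)[0]:
        if cv2.contourArea(c)>60: print(cv2.contourArea(c),(cv2.approxPolyDP(c,2,True)[:,0]+[x0,y0]).tolist())
    f=1 if n=="scene" else 2
    print("\n".join("".join("%X"%(min(v,255)//16) for v in row[::f]) for row in g[::2]))
E
```

```text
scene 164.0 [110. 201. 217. 221. 222.]
749.5 [[175, 233], [163, 246], [165, 252], [160, 276], [170, 265], [178, 284], [182, 279], [176, 276], [178, 274], [185, 279], [195, 267], [195, 263], [191, 267], [188, 265], [183, 268], [187, 263]]
BBBDDDCCDDDDDDDDDDDDDDDDDDDDDDDDDDDDDDDDDDDDDDDDDDDDDDDDDDDDDDDDD
4447CCBACDDDDDDDDDDDDDDDDDDDDDDDDDDDDDDDDDDDDDDDDDDDDDDDDDDDDDDDD
44446AABCDDDDDDDDDDDDDDDDDDDDDDDDDDDDDDDDDDDDDDDDDDDDDDDDDDDDDDDD
679BCDDDDDDDDDDDDDDDDDDDDDDDDDDDDDDDDDDDDDDDDDDDDDDDDDDDDDDDDDDDD
DDDDDDDDDDDDDDDDDDDDDDDDCACDDDDDDDDDDDDDDDDDDDDDDDDDDDDDDDDDDDDDD
DDDDDDDDDDDDDDDDDDDDDDCA678DDDDDDDDDDDDDDDDDDDDDDDDDDDDDDDDDEDDDD
DDDDDDDDDDDDDDDDDDDDCA677769DDDDDDDDDDDDDDDDDDDDDDDDDDDDDDDDDDDDD
DDDDDDDDDDDDDDDDDDDA766776779DDDDDDDDDDDDDDDDDDDDDDDDDDDDDDDDDDDD
DDDDDDDDDDDDDDDDDA67777777777CDDDDDDDDDDDDDDDDDDDDDDDDDDDDDDDDDDD
DDDDDDDDDDDDDCCB76666667767768CDDDDDDDDDDDDDDDDDDDDDDDDDDDDDDDDDD
DDDDDDDDDDDDCC76666666676777769DDDDDDDDDDDDDDDDDDDDDDDDDDDDDDDDDD
DDDDDDDDDDDDDB766776666667777679DDDDDDDDDDDDDDDDDDDDDDDDDDDDDDDDD
DDDDDDDDDDDDDDA76676766666777777CDDDDDDDDDDDDDDDDDDDDDDDDDDDDDDDD
DDDD
[... 6806 characters left out ...]
4444444444445444
77777777777644443DCCCCDDDD4455555555555555554454545455444545444444444444445
777777777776344447DCCCCDE45555555554555445445444454444444444444444454444444
777777777776344443EDDDDE455555555555545445544445444454444454544544544444444
7787777777764344445338E4554455455454555444444555444444444544444444444444444
777777777776424445422215555555555554455554444444544544444445444444444444444
778877687766332444442232555555555545555545455444444545544444444444444444444
322233367766322544442332255555555544544455555454444444454444445444444444454
443443467776222344444222255555555454555544455444554444444544444444444444444
444444467776332244444233325555544455454444454454554454444444444444444444444
```

```bash
python3 - <<'E'
from h import *
import pickle
D,o=pickle.load(open("st.pkl","rb"));d=D["wrist"]
a,b=onz(d,343.5,209,.120),onz(d,381,209,.120);c,e=onz(d,330,158.5,.0446),onz(d,362.5,158.5,.0446);f=onz(d,363,146,.002);g=onz(d,324,169,.002)
for n,x,y in(("top",a,b),("lip",c,e)):
    print(n,x.round(4),y.round(4),((x+y)/2).round(4),np.linalg.norm(x-y).round(4),np.degrees(np.arctan2(-(y-x)[0],(y-x)[1])).round(2))
q=(a+b)/2-(c+e)/2;print("lip->top",q.round(4),"yaw",np.degrees(np.arctan2(q[1],q[0])), "front corner",f.round(4))
S=D["scene"]
for u,v in[(175.3,233.5),(163,246)]:print("scene",onz(S,u,v,.12).round(4))
E
```

```text
top [0.5454 0.195  0.12  ] [0.5387 0.241  0.12  ] [0.5421 0.218  0.12  ] 0.0465 8.28
lip [0.4972 0.1872 0.0446] [0.4904 0.2337 0.0446] [0.4938 0.2104 0.0446] 0.047 8.28
lip->top [0.0483 0.0075 0.0754] yaw 8.885050393671786 front corner [0.4764 0.2474 0.002 ]
scene [0.5441 0.2034 0.12  ]
scene [0.5377 0.2471 0.12  ]
```

Stand measured from the wrist mask: backrest top edge at px (343..381, 209) and lip at (330..362, 158), both 46–47 mm wide as specified. That gives top mid (0.542, 0.218, 0.120), yaw 8.4° and seat about (0.509, 0.213). The tool can't tilt, so I'll turn the calculator in the pads by pressing its display end down on the backrest top.

```bash
python3 -m pendant '[[[-0.008,0.045,0],0],[[-0.015,0.09,0],0],[[-0.023,0.125,0],0],[[-0.023,0.134,0],0],[[-0.023,0.134,0],0]]'
python3 -m pendant '[[[0,0,0.05],0],[[0,0,0.1],0],[[0,0,0.14],0],[[0,0,0.165],0],[[0,0,0.175],0]]'
python3 -m pendant '[[[0,0,0],0],[[0,0,0.002],0],[[0,0,0.004],0],[[0,0,0.006],0],[[0,0,0.008],0]]'
python3 -m pendant '[[[0,0,0.001],0],[[0,0,0.002],0],[[0,0,0.003],0],[[0,0,0.004],0],[[0,0,0.004],0]]'
```

```text
clock: 11.85
tcp_pos: [0.5232, 0.2167, 0.2582]
ee_rot: [-0.0, -0.074, 0.997, -0.0]
contact_force: [-0.8, 0.1, -1.3]
grip_width: 0.0613
finger_force: 64.8
clock: 12.35
tcp_pos: [0.5207, 0.2132, 0.0801]
ee_rot: [-0.003, -0.072, 0.997, -0.001]
contact_force: [-1.1, -0.3, -0.9]
grip_width: 0.0608
finger_force: 64.8
clock: 12.85
tcp_pos: [0.5244, 0.2159, 0.0764]
ee_rot: [0.001, -0.074, 0.997, 0.0]
contact_force: [-0.0, -0.5, -1.4]
grip_width: 0.061
finger_force: 64.9
clock: 13.35
tcp_pos: [0.5235, 0.2157, 0.072]
ee_rot: [0.0, -0.074, 0.997, 0.0]
contact_force: [-1.5, -0.5, 4.6]
grip_width: 0.0613
finger_force: 65.3
```

Contact is exactly where predicted, so I'll keep pressing gently.

```bash
python3 -m pendant '[[[0,0,0.001],0],[[0,0,0.002],0],[[0,0,0.002],0]]'
python3 -m pendant '[[[0,0,0.001],0],[[0,0,0.002],0],[[0,0,0.002],0]]'
python3 -m pendant '[[[0,0,0.001],0],[[0,0,0.002],0],[[0,0,0.002],0]]'
```

```text
clock: 13.65
tcp_pos: [0.5234, 0.2157, 0.0714]
ee_rot: [0.0, -0.074, 0.997, 0.0]
contact_force: [-6.8, -0.8, 12.1]
grip_width: 0.0612
finger_force: 66.1
clock: 13.95
tcp_pos: [0.5244, 0.216, 0.0708]
ee_rot: [0.001, -0.074, 0.997, 0.0]
contact_force: [-7.5, -1.7, 18.2]
grip_width: 0.0614
finger_force: 60.3
clock: 14.25
tcp_pos: [0.5252, 0.2164, 0.07]
ee_rot: [0.002, -0.074, 0.997, 0.001]
contact_force: [-7.5, -1.9, 22.1]
grip_width: 0.0609
finger_force: 60.9
```

```bash
python3 -m pendant '[[[0,0,0.001],0],[[0,0,0.002],0],[[0,0,0.003],0]]'
python3 -m pendant '[[[0,0,0.001],0],[[0,0,0.002],0],[[0,0,0.003],0]]'
```

```text
clock: 14.55
tcp_pos: [0.5256, 0.2168, 0.0684]
ee_rot: [0.003, -0.074, 0.997, 0.001]
contact_force: [-12.7, -2.9, 34.1]
grip_width: 0.0613
finger_force: 63.1
clock: 14.85
tcp_pos: [0.5256, 0.2168, 0.0653]
ee_rot: [0.003, -0.074, 0.997, 0.001]
contact_force: [-12.1, -3.2, 28.8]
grip_width: 0.0614
finger_force: 65.4
```

```bash
python3 -m pendant '[[[0,0,0.001],0],[[0,0,0.002],0],[[0,0,0.003],0]]'
python3 -m pendant '[[[0,0,0.001],0],[[0,0,0.002],0],[[0,0,0.003],0]]'
python3 -m pendant '[[[0,0,0.001],0],[[0,0,0.002],0],[[0,0,0.003],0]]'
```

```text
clock: 15.15
tcp_pos: [0.5258, 0.2169, 0.0631]
ee_rot: [0.003, -0.074, 0.997, 0.001]
contact_force: [-10.8, -2.6, 28.2]
grip_width: 0.061
finger_force: 67.9
clock: 15.45
tcp_pos: [0.5262, 0.217, 0.0608]
ee_rot: [0.003, -0.074, 0.997, 0.001]
contact_force: [-13.0, -2.4, 30.3]
grip_width: 0.0607
finger_force: 71.4
clock: 15.75
tcp_pos: [0.5268, 0.2171, 0.0582]
ee_rot: [0.004, -0.074, 0.997, 0.001]
contact_force: [-15.6, -4.0, 43.1]
grip_width: 0.0611
finger_force: 77.2
```

```bash
python3 -m pendant '[[[0,0,-0.01],0],[[0,0,-0.03],0],[[0,0,-0.07],0],[[0,0,-0.11],0],[[0,0,-0.13],0]]'
python3 -m pendant '[[[0.02,0,0],0],[[0.05,0,0],0],[[0.08,0,0],0],[[0.1,0,0],0],[[0.1,0,0],0]]'
python3 - <<'E'
from rig import r
from h import *
d=r.get_image("wrist");o=r.observe();print(np.round(o["tcp_pos"],4))
cv2.imwrite("pics/w5.png",d["pixels"][:,:,::-1])
g=cv2.cvtColor(d["pixels"],cv2.COLOR_RGB2GRAY)
print("\n".join("%3d "%(6*i)+"".join("%X"%(v//16) for v in row) for i,row in enumerate(g[::6,120:400:4])))
E
```

```text
clock: 16.25
tcp_pos: [0.5256, 0.2162, 0.1839]
ee_rot: [0.003, -0.073, 0.997, 0.001]
contact_force: [0.1, -0.1, -1.4]
grip_width: 0.0608
finger_force: 72.0
clock: 16.75
tcp_pos: [0.4215, 0.2004, 0.1795]
ee_rot: [-0.001, -0.074, 0.997, -0.0]
contact_force: [0.5, 0.4, -0.5]
grip_width: 0.061
finger_force: 72.1
[0.4236 0.2008 0.18  ]
  0 CCDCCCDCCCDDDDCDDDDDCDCDDDDDCCDCDDDDDDDDCDDDDCDDDDDDCDDCDCDDDDCDCDDCDC
  6 CDDDDDDCDCCDDDDDDDCDDDDDDDCDDDDDCDDDCDDDDDDCCDDDDDCCDCDDDCDCDCDCDCDCCD
 12 CDCCDDDDDDDDDDCDDCCDDCDDDCDDCCDDDDDDDDDDDDDDDDDDDDDCDDDDDDDCDDCDCCDCCD
 18 DDCDDDDDDDDDDDDCDCDDDDDDDDDDDDCCDDDDDDDDDDDDDDDDDDDDDDDDDDDDDDDDDDCDDD
 24 DDDDDDDDDDDDDDDDDDDDDDDDDDDDDDDDDDCDDDDDDDDDDDDCDDDDDDDDDDDDDDCDDCDDDD
 30 DDDDDDDDDCDDDDDDDDDDDDDDDDDDDDDDDDDDDDDDDDDDDDDDDDDDDDDDDDDDDDDDDCDDDD
 36 DDDDDDDDDDDDDDDDDDDDDDDDDDDDDDDDDDDDDDDDDDDDDDDDDDDDDDDDDDDDDCDDDDDDCD
 42 DCDDDDDDCCDDDDDDDDDDDDDDDCDDDDCCDDDDDDDDDDDDDDDDDDDDDDDDDDDDDCDDCDDDDD
 48 DCDDDDDDDDDDDDDCDDDDDDDDDDDDDDDDDDDDDCDDDDDDDDDDDDDDDDDDDDDCDCDDDDDDDD
 54 CDDDCCDDDDDDDDDDDDDDDDDDDDDDDDDDDDDDDDDDDDDDDDDDDDDDDDDDDDDDDDDDDDDDDD
 60 DDDDDDDDDDDDD
[... 3332 characters left out ...]
4444111113101102222322222
330 332222220001111100007DCCCCCDCCCDB4444454444444444111111111112222222222
336 2223225B01010100010111011102110044541111111111441101010111103222222222
342 3211BC7401101011011100000100001111010111110111001011010011024444212222
348 01AA68BD71000122111100110010110111111111111110100100321111144444411011
354 1ADDDDDDE0110111110011111101110111111110001011111110000111144444440111
360 ADDCDDDDD0001000110100001100001010011001100010100110011011144444444110
366 DDDDDDDDD0011100101011001111000111000101111101000010001001044444444401
372 DDDDDDDDD2011100101010010000000101110010100101010100001100444444444440
378 DDDDCCDE01111100011100100001000110100101101101111110100000104444444444
```

```bash
cat >> h.py <<'E'
def tilt(d,o,px):  # px: foot-left, foot-right, disp-right, disp-left of top face; tool frame output
    ob=np.float64([[0,0,0],[0,.062,0],[.13,.062,0],[.13,0,0]])
    K=np.array([[d["fx"],0,d["cx"]],[0,d["fy"],d["cy"]],[0,0,1.]])
    _,rv,tv=cv2.solvePnP(ob,np.float64(px),K,None)
    C=cv2.Rodrigues(rv)[0]@ob.T+tv; C=np.diag([1,-1,-1])@C
    W=rot(d["rotation"])@C+np.array(d["position"])[:,None]
    return (rot(o["ee_rot"]).T@(W-np.array(o["tcp_pos"])[:,None])).T
E
python3 - <<'E'
from rig import r
from h import *
d=r.get_image("wrist");o=r.observe()
t=tilt(d,o,[(199,66),(309,66),(315,321),(195,321)]);f=t[:2].mean(0);e=t[2:].mean(0)
print(t.round(4),"tilt",np.degrees(np.arctan2(f[2]-e[2],f[0]-e[0])))
E
```

```text
[[ 0.1009 -0.0314 -0.0172]
 [ 0.101   0.0306 -0.017 ]
 [-0.0195  0.031  -0.0658]
 [-0.0196 -0.031  -0.066 ]] tilt 22.058575441309536
```

PnP on the wrist corners gives 22° foot-down. Next I'll turn it round, tuck its foot under the stand's (fixed) ledge front from outside, and raise and advance the tool in an arc to swing it to about 80°.

```bash
python3 -m pendant '[[[0.03,0,0],0],[[0.056,0,0],0],[[0.056,0,0],-8.5],[[0.056,0,0],-17],[[0.056,0,0],-25.5]]' | tail -5 | head -1
for i in 1 2 3; do python3 -m pendant '[[[0,0,0],-8.5],[[0,0,0],-17],[[0,0,0],-25.5],[[0,0,0],-34],[[0,0,0],-42.5]]' | head -3; done
python3 -m pendant '[[[0,0,0],-8.5],[[0,0,0],-17],[[0,0,0],-25.5],[[0,0,0],-27],[[0,0,0],-27]]'
python3 -c "
from rig import r;import numpy as np
o=r.observe();print(np.round(o['tcp_pos'],4),2*np.degrees(np.arctan2(o['ee_rot'][2],o['ee_rot'][1])),np.round(o['joint_pos'],2))"
```

```text
tcp_pos: [0.3707, 0.1931, 0.1806]
clock: 17.85
tcp_pos: [0.3708, 0.1931, 0.1805]
ee_rot: [0.0, -0.621, 0.784, -0.0]
clock: 18.35
tcp_pos: [0.3708, 0.1931, 0.1804]
ee_rot: [-0.0, 0.863, -0.506, 0.0]
clock: 18.85
tcp_pos: [0.3707, 0.193, 0.1804]
ee_rot: [-0.0, 0.987, -0.159, 0.0]
clock: 19.35
tcp_pos: [0.3701, 0.1929, 0.1804]
ee_rot: [-0.0, 0.997, 0.072, 0.0]
contact_force: [0.7, -0.3, -0.8]
grip_width: 0.0609
finger_force: 72.0
[0.3701 0.1929 0.1804] 8.28414768215411 [ 0.33 -0.09 -0.47  1.19 -0.   -2.96]
```

```bash
python3 -m pendant '[[[0,0,0.045],0],[[0,0,0.09],0],[[0,0,0.13],0],[[0,0,0.16],0],[[0,0,0.172],0]]'
python3 -m pendant '[[[0,0,0],0],[[0.01,0,0],0],[[0.02,0,0],0],[[0.027,0,0],0],[[0.032,0,0],0]]'
python3 -m pendant '[[[0,0,0],0]]'
```

```text
clock: 19.85
tcp_pos: [0.3666, 0.1918, 0.0053]
ee_rot: [0.001, 0.997, 0.072, -0.003]
contact_force: [0.1, -1.1, -1.4]
grip_width: 0.061
finger_force: 72.0
clock: 20.35
tcp_pos: [0.4008, 0.1974, 0.0086]
ee_rot: [-0.0, 0.997, 0.073, -0.001]
contact_force: [-2.5, -0.4, -3.2]
grip_width: 0.061
finger_force: 72.0
clock: 20.45
tcp_pos: [0.4013, 0.1975, 0.0083]
ee_rot: [0.0, 0.997, 0.073, -0.0]
contact_force: [-0.4, -0.3, -4.8]
grip_width: 0.0608
finger_force: 72.0
```

```bash
python3 -m pendant '[[[0.002,0,-0.004],0],[[0.005,0,-0.009],0],[[0.005,0,-0.009],0]]'
python3 -m pendant '[[[0.002,0,-0.004],0],[[0.005,0,-0.009],0],[[0.005,0,-0.009],0]]'
```

```text
clock: 20.75
tcp_pos: [0.4045, 0.1979, 0.0175]
ee_rot: [0.0, 0.997, 0.074, -0.001]
contact_force: [-3.9, -0.3, -5.9]
grip_width: 0.0611
finger_force: 72.7
clock: 21.05
tcp_pos: [0.4095, 0.1986, 0.0265]
ee_rot: [0.0, 0.997, 0.074, -0.001]
contact_force: [-5.9, -0.4, -5.1]
grip_width: 0.0612
finger_force: 73.8
```

```bash
python3 -m pendant '[[[0.002,0,-0.005],0],[[0.005,0,-0.009],0],[[0.010,0,-0.016],0],[[0.016,0,-0.022],0],[[0.021,0,-0.028],0]]'
python3 -m pendant '[[[0.006,0,-0.004],0],[[0.011,0,-0.007],0],[[0.017,0,-0.010],0],[[0.022,0,-0.013],0],[[0.022,0,-0.013],0]]'
python3 -m pendant '[[[0.005,0,-0.002],0],[[0.010,0,-0.004],0],[[0.016,0,-0.006],0],[[0.022,0,-0.006],0],[[0.022,0,-0.006],0]]'
```

```text
clock: 21.55
tcp_pos: [0.4325, 0.2021, 0.0552]
ee_rot: [0.0, 0.997, 0.073, 0.0]
contact_force: [-3.4, -0.4, -7.7]
grip_width: 0.061
finger_force: 77.1
clock: 22.05
tcp_pos: [0.4541, 0.2054, 0.0681]
ee_rot: [-0.0, 0.997, 0.073, 0.0]
contact_force: [-4.3, -1.7, -2.4]
grip_width: 0.0612
finger_force: 78.3
clock: 22.55
tcp_pos: [0.4754, 0.2084, 0.0738]
ee_rot: [0.0, 0.997, 0.073, -0.0]
contact_force: [-4.5, -1.9, -1.8]
grip_width: 0.0611
finger_force: 79.5
```

```bash
python3 -m pendant '[[[-0.015,0,0],0],[[-0.035,0,0],0],[[-0.06,0,-0.02],0],[[-0.09,0,-0.06],0],[[-0.09,0,-0.1],0]]'
python3 -m pendant '[[[0,0,-0.02],0],[[0,0,-0.02],0]]'
python3 - <<'E'
from rig import r
from h import *
d=r.get_image("wrist");o=r.observe();print(np.round(o["tcp_pos"],4))
cv2.imwrite("pics/w6.png",d["pixels"][:,:,::-1])
g=cv2.cvtColor(d["pixels"],cv2.COLOR_RGB2GRAY)
print("\n".join("%3d "%(180+4*i)+"".join("%X"%(v//16) for v in row) for i,row in enumerate(g[180:344:4,180:340:2])))
E
```

```text
clock: 23.05
tcp_pos: [0.383, 0.1947, 0.1746]
ee_rot: [0.0, 0.997, 0.074, 0.0]
contact_force: [1.7, 0.5, -1.1]
grip_width: 0.0611
finger_force: 79.5
clock: 23.25
tcp_pos: [0.3913, 0.197, 0.1993]
ee_rot: [-0.002, 0.997, 0.074, 0.008]
contact_force: [0.6, 0.3, -1.4]
grip_width: 0.0612
finger_force: 79.6
[0.3894 0.1963 0.1967]
180 BBBBBBBBBBBBBBBBBBBBBBBBBBBBBBBBBBBBBBBBBCBBBBBBBBBBBCBBBBBBBBBBBBBBBBBBBBBBBBBB
184 BBBBBBBBBCBBBBBBBBC834333333547787774487777755677777843CBBBBBBBBBBBBBBBBBBBBBBBB
188 BBBBBBBBBBBBBBBBBBB45333333354AAAAAA45AAAAAAA44AAAAAB443CBBBBBBBBBBBBBBBBBBBBBBB
192 BBBBBBBBBBBBBBBBBC45533333345477677845788888854777777644BBBBBBBBBBBBBBBBBBBBBBBB
196 BBBBBBBBBBBBBBBBBB453333333548787778448777778447777878443CBBBBBBBBBBBBBBBBBBBBBC
200 BBBBBBBBBBBBBBBBC34544444445477677774456665654445555554548BBBBBBBBBBBBBBBBBBBBBB
204 BBBBBBBBBBBBBBBB945333333324487777784567777775447877777443CBBBBBBBBBBBBBBBBBBBBB
208 BBBBCBBBBBBBBBBC3453333223444777777845677777774477777777446BBBBBBBBBBBBBBBBBBBBB
212 BBBBBBBBBBBBBBB84553444444544444444544444444444444444444543CBBBBBBBBBBBBBBBBBBBB
216 BBBBB
[... 2010 characters left out ...]
66666666655121221112
312 10115666666666666666666666666666666666666666666666556666656666665666651122211122
316 10011555655655555555555555555555565555555555655555555555555555555555531121111211
320 00101055555555555555555555555555555555555555555545555555555555555555511211112111
324 11111169999999AAABAAAAAAAAAAAAAAAAAAAAAAAAAAAAAAAAAAAAAAAAAAAAAAAAAC112221121222
328 0011110DBBBBBBBBBBBBBBBBBBBBBBBBBBBBBBBBBBBBBBBBBBBBBBBBBBBBBBBBBBB2112111121222
332 11111100CBBBBBAAAAAAAAAAAAABCBBBBBBBBBBBBBBBBBCAAAAAAAA9AAAA9BBBBB91111112111111
336 101111004CBBC001110101111111111004AABBAA720001111011121121211CBBBC12111111121111
340 111100110BCAB0011111110111111111111111111110111121111111111111335011111121212111
```

```bash
python3 - <<'E'
from rig import r
from h import *
d=r.get_image("wrist");o=r.observe();g=cv2.cvtColor(d["pixels"],cv2.COLOR_RGB2GRAY)
print("\n".join("%3d "%(174+i)+"".join("%X"%(v//16) for v in row) for i,row in enumerate(g[174:190,205:300])))
for px in([(218.5,182),(287,182),(318.5,305),(187,305)],[(218.5,183),(287,183),(317.5,304),(188,304)]):
    t=tilt(d,o,px);f=t[:2].mean(0);e=t[2:].mean(0)
    print(f.round(4),e.round(4),"tilt",np.degrees(np.arctan2(f[2]-e[2],f[0]-e[0])))
E
```

```text
174 BBBBBBBBBBBBBBBBBBBBBBBBBBBBBBBBBBBBBBBBBBBBBBBBBBBBBBBBBBBBBBBBBBBBBBBBBBBBBBBBBBBBBBBBBBBBBBB
175 BBBBBBBBBBBBBBBBBBBBBBBBBBBBBBBBBBBBBBBBBBBBBBBBBBBBBBBBBBBBBBBBBBBBBBBBBBBBBBBBBBBBBBBBBBBBBBB
176 BBBBBBBBBBBBBBBBBBBBBBBBBBBBBBBBBBBBBBBBBBBBBBBBBBBBBBBBBBBBBBBBBBBBBBBBBBBBBBBBBBBBBBBBBBBBBBB
177 BBBBBBBBBBBBBBBBBBBBBBBBBBBBBBBBBBBBBBBBBBBBBBBBBBBBBBBBBBBBBBBBBBBBBBBBBBBBBBBBBBBBBBBBBBBBBBB
178 BBBBBBBBBBBBBBBBBBBBBBBBBBBBBBBBBBBBBBBBBBBBBBBBBBBBBBBBBBBBBBBBBBBBBBBBBBBBBBBBBBBBBBBBBBBBBBB
179 BBBBBBBBBBBBBBBBBBBBBBBBBBBBBBBBBBBBBBBBBBBBBBBBBBBBBBBBBBBBBBBBBBBBBBBBBBBBBBBBBBBBBBBBBBBBBBB
180 BBBBBBBBBBBBBBBBBBBBBBBBBBBBBBBBBBBBBBBBBBBBBBBBBBBBBBBBBBBBBCBBBBBBBBBBBBBBBBBBBBBBBBBBBBBBBBB
181 BBBBBBBBBBBBBBBBBCCCCCCBCCBCCCCBBCBBCBBBBAABBAABBBABAAABABBABABBAABBBBBBBBBBBBBBBBBBBBBBBBBBBBB
182 BBBBBBBBBBBBBBBCB9AAAAAAAAA9AAAA9A9BAAAAA7777877777788787877788777888888888899988ABCCBBBBBBBBBB
183 BBBBBBBBBBBBBCAA64222222222222244457666666767754443676767777767444457776667688864589BBBBBBBBBBB
184 BBBBBBBBBBBBCA64453333333333333554677777777778754448787777777785445687777777778744338CBBBBBBBBB
185 BBBBBBBBBBBBB534543333333333334554687777777788745548777777787785445587887777877855434BBBBBBBBBB
186 BBBBBBBBBBBC84445333333333333345447777777777787444487777777777864454887777777878555438CBBBBBBBB
187 BBBBBBBBBBBC54455333333333333345548777777777787444477777777787874554777777777788645436CBBBBBBBB
188 BBBBBBBBBBCB5445533333333333334543BAAAAAAAAAAB94544AAAAAAAAAAAAA4444AAAAAAAAAABBA45443BBBBBBBBB
189 BBBBBBBBBBCA4445433333333333335543CBBBBBBBBBBCA4554BBBBBBBBBBBBB4454BBBBBBBBBBBBB454438CBBBBBBB
[ 0.0169 -0.0004  0.0559] [-0.0078 -0.     -0.0718] tilt 79.08194564699852
[ 0.0154 -0.0004  0.0577] [-0.0086 -0.     -0.0701] tilt 79.33459449073557
```

PnP gives 79° tilt, with the foot 58 mm below the TCP. That's close to the stand's 75°, so I'll turn back and bring it over the ledge.

```bash
for i in 1 2 3 4; do python3 -m pendant '[[[0,0,0],8.5],[[0,0,0],17],[[0,0,0],25.5],[[0,0,0],34],[[0,0,0],42.5]]' | head -3|tail -1; done
python3 -m pendant '[[[0,0,0],8.5],[[0,0,0],10],[[-0.03,0,0],10],[[-0.07,0,0],10],[[-0.1,0,0],10]]'
python3 -c "
from rig import r;import numpy as np
o=r.observe();T=np.array(o['tcp_pos']);print(np.round(T,4),2*np.degrees(np.arctan2(o['ee_rot'][2],o['ee_rot'][1])))
y=2*np.arctan2(o['ee_rot'][2],o['ee_rot'][1]);D=np.array([.514,.2137])-T[:2];print(D@[np.cos(y),np.sin(y)],D@[np.sin(y),-np.cos(y)])"
```

```text
ee_rot: [0.001, 0.955, -0.296, -0.001]
ee_rot: [0.001, 0.783, -0.622, -0.0]
ee_rot: [-0.001, -0.504, 0.864, 0.0]
ee_rot: [-0.001, -0.157, 0.988, -0.0]
clock: 25.85
tcp_pos: [0.4825, 0.2273, 0.1923]
ee_rot: [0.0, -0.075, 0.997, -0.0]
contact_force: [0.4, 0.2, -0.5]
grip_width: 0.0611
finger_force: 79.7
[0.4825 0.2273 0.1923] 188.5669244970749
-0.02910404982342453 -0.01811902886174089
```

```bash
python3 -m pendant '[[[-0.015,-0.01,0],0],[[-0.029,-0.018,0],0],[[-0.029,-0.018,0.03],0],[[-0.029,-0.018,0.055],0],[[-0.029,-0.018,0.075],0]]'
python3 -m pendant '[[[0,0,0],0],[[0,0,0],0]]'
python3 - <<'E'
from rig import r
from h import *
d=r.get_image("wrist");o=r.observe();print(np.round(o["tcp_pos"],4))
cv2.imwrite("pics/w7.png",d["pixels"][:,:,::-1])
for n in("scene","side"): cv2.imwrite(f"pics/{n}7.png",r.get_image(n)["pixels"][:,:,::-1])
g=cv2.cvtColor(d["pixels"],cv2.COLOR_RGB2GRAY)
print("\n".join("%3d "%(150+i*2)+"".join("%X"%(v//16) for v in row) for i,row in enumerate(g[150:200:2,190:330:2])))
t=tilt(d,o,[(218.5,182),(287,182),(318.5,305),(187,305)])
E
```

```text
clock: 26.35
tcp_pos: [0.5109, 0.2119, 0.1164]
ee_rot: [-0.001, -0.074, 0.997, -0.0]
contact_force: [-0.1, -0.0, -0.9]
grip_width: 0.0609
finger_force: 79.7
clock: 26.55
tcp_pos: [0.5115, 0.2126, 0.1182]
ee_rot: [-0.001, -0.073, 0.997, -0.0]
contact_force: [-0.4, 0.0, -1.4]
grip_width: 0.0614
finger_force: 79.6
[0.5126 0.213  0.1193]
150 DCDDDDCDDDDDCCCCDCDDDDDDCCDDDDDDDDDDCDDCCCCDCDDDDDDCDDCDDCDDDDDCDCDCCC
152 DCCDDCDCCCDDCCDDCDDDDDDCCCDDCDDDDCDDDDCDDDDDDDDDDDDDCDDCCDDCDDDCCDDCCC
154 DDDDDDCDDCCCDCCCDBBBBBBBBCBBBBBBBABAABBAABBBBBBBAABDDCDDCDDCDDDDDDDCCC
156 CDDCCCCCDCDCDDDDDAAAABBBABBBBBBBABBBBBBBCBBBBBBBCBBDDDCDDCCCDDDDDCCCCC
158 DDCDCCDDCDCCDCCDDBBBBBBBBCBCCBCBBCCBBCBBCBBCBBBBCCBDCCCDDDCDCDDCDDDCCC
160 DCCDCDDDCCCDDCDDDBBCBBBBBCBCBBBBBCBBBCBCCBBCBBBCBCBDDDCCCDDDCDDCCCCCCC
162 DDCDDCDDDDCCCCCCDBBBBBBBBCBCBBBBBCBBBCBCCBBCCBBCBBBDDCCDDCCDDDCCCCCCCC
164 DDDCDDDDCCDDDCDCDBBBBBCBBBBCBBBBBCBBBCBCCBBBCBBBBBBDCCCDCCDDDDCCCCCCCD
166 CDDCCCDCCDCDDDDCDBCBBBBBBCBCBBBBBCBBBCBBCBBBBBBBBBBDDDCDCDDCCCCCCCCCCC
168 CDDCDDDDDCDDCCCCDABBBCBBBCBCBBBBBCBBBCBCCBBBBBCBBCBDDDDCDDDCCCCCCCCCCC
170 DCCCCDCCDC
[... 410 characters left out ...]
CBBBBBCCDCCCCCCCCCCCCCCCC
182 CCCCDCCCDCDCCCDDB7AA775A6656665555555555546688989CADDCCCCCCCCCCCCCCCCC
184 DDDCDCDDCCDDCD834333333446666664466556554555655643BDCCCCCCCCCCCCCCCCCC
186 DDCDCCDCDCCDCD3443333334365655544656655544556566438DCCCCCCCCCCCCCCCCCC
188 DCCDDCDCDCDCCD4533333334389999A34899999A43999AAA442DCCCCCCCCCCCCCCCCCC
190 DDDCDCDCDCCCD94433334334366556634455655644665556443DCCCCCCCCCCCCCCCCCC
192 DDDDDCDDCCCCD34433333334455566644566555644555555544CCCCCCCCCCCCCCCCCCC
194 CCCDDCCCCDDCD344333333445656566345666656346666566446CCCCCCCCCCCCCCCCCC
196 CDCDDCCCDDCCD443333323446555555345555556346555556443CCCCCCCCCCCCCCCCCC
198 DDCDCCCCCDDD544333333344889999A34799999A344999A99543DCCCCCCCCCCCCCCCCC
```

```bash
python3 -m pendant '[[[0,0,0],0],[[0,0,0],0]]' | sed -n 2p; python3 - <<'E'
from rig import r
from h import *
d=r.get_image("wrist");o=r.observe();T=np.array(o["tcp_pos"]);M=rot(o["ee_rot"]);print(T.round(4))
g=cv2.cvtColor(d["pixels"],cv2.COLOR_RGB2GRAY)
for v in(152,154,156,172,174,176,178,180,182,184): 
    w=g[v,200:310].astype(int);print(v,np.where(w<150)[0][[0,-1]]+200 if (w<150).any() else None,end=" ")
print()
L=[onz(d,u,174.5,.0446) for u in(234,282)];F=[onz(d,u,154,.002) for u in(224,292)]
for n,X in(("lip",L),("front",F)): print(n,[ (M.T@(x-T)).round(4).tolist() for x in X], np.mean(X,0).round(4), np.linalg.norm(X[0]-X[1]))
for px in([(218.5,182.5),(287,182.5),(318.5,305),(187,305)],):
    t=tilt(d,o,px);print(t.round(4))
E
```

```text
tcp_pos: [0.5129, 0.2135, 0.1194]
[0.5127 0.2135 0.1192]
152 [269 274] 154 None 156 [222 222] 172 [223 279] 174 [233 280] 176 [223 280] 178 [223 223] 180 [223 275] 182 [223 285] 184 [218 289] 
lip [[0.0179, -0.0192, 0.0746], [0.0179, 0.0263, 0.0746]] [0.4946 0.2144 0.0446] 0.0454933179737841
front [[0.03, -0.0326, 0.1171], [0.03, 0.041, 0.1172]] [0.4825 0.2133 0.002 ] 0.0736554560774761
[[ 0.0148 -0.0324  0.0578]
 [ 0.0146  0.0296  0.058 ]
 [-0.0091  0.03   -0.0698]
 [-0.009  -0.032  -0.07  ]]
```

```bash
python3 -m pendant '[[[0,0.005,0],0],[[0,0.005,0.01],0],[[0,0.005,0.017],0],[[0,0.005,0.02],0],[[0,0.005,0.022],0]]'
python3 -m pendant '[[[0,0,0.002],0],[[0,0,0.004],0],[[0,0,0.006],0],[[0,0,0.006],0]]'
```

```text
clock: 27.45
tcp_pos: [0.5107, 0.218, 0.0953]
ee_rot: [-0.001, -0.074, 0.997, -0.0]
contact_force: [-0.4, 0.4, -1.9]
grip_width: 0.0611
finger_force: 79.7
clock: 27.85
tcp_pos: [0.5121, 0.2183, 0.0929]
ee_rot: [0.001, -0.073, 0.997, 0.0]
contact_force: [-2.8, -1.3, 10.0]
grip_width: 0.061
finger_force: 81.1
```

```bash
python3 -m pendant '[[[0,0,0.001],0],[[0,0,0.002],0],[[0,0,0.002],0]]'
```

```text
clock: 28.15
tcp_pos: [0.5133, 0.2186, 0.0926]
ee_rot: [0.002, -0.073, 0.997, 0.0]
contact_force: [-3.8, -1.8, 16.6]
grip_width: 0.0615
finger_force: 81.6
```

```bash
python3 -m pendant '[[[0,0,-0.002],0],[[-0.002,0,-0.003],0],[[-0.004,0,-0.003],0],[[-0.005,0,-0.003],0]]'
python3 -m pendant '[[[-0.002,0,0],0],[[-0.004,0,0],0],[[-0.004,0,0],0]]'
python3 -m pendant '[[[-0.002,0,0],0],[[-0.003,0,0],0],[[-0.003,0,0],0]]'
```

```text
clock: 28.55
tcp_pos: [0.5163, 0.219, 0.0921]
ee_rot: [-0.0, -0.073, 0.997, 0.0]
contact_force: [-2.9, -0.1, 7.3]
grip_width: 0.0613
finger_force: 80.3
clock: 28.85
tcp_pos: [0.521, 0.2197, 0.0912]
ee_rot: [0.0, -0.073, 0.997, 0.0]
contact_force: [0.5, 0.0, 0.7]
grip_width: 0.0608
finger_force: 79.9
clock: 29.15
tcp_pos: [0.5233, 0.2199, 0.0908]
ee_rot: [-0.0, -0.073, 0.997, -0.0]
contact_force: [-0.6, -0.4, -1.5]
grip_width: 0.0609
finger_force: 79.9
```

```bash
python3 -m pendant '[[[-0.002,0,0.001],0],[[-0.003,0,0.002],0],[[-0.003,0,0.002],0]]'
python3 -m pendant '[[[-0.002,0,0],0],[[-0.003,0,0.001],0],[[-0.003,0,0.001],0]]'
```

```text
clock: 29.45
tcp_pos: [0.5263, 0.2204, 0.0891]
ee_rot: [-0.0, -0.073, 0.997, -0.0]
contact_force: [-0.1, 0.5, -1.3]
grip_width: 0.0611
finger_force: 79.9
clock: 29.75
tcp_pos: [0.5293, 0.2209, 0.0883]
ee_rot: [-0.0, -0.073, 0.997, 0.0]
contact_force: [-0.6, -0.9, 0.1]
grip_width: 0.0609
finger_force: 79.9
```

```bash
python3 - <<'E'
from rig import r
from h import *
d=r.get_image("wrist");o=r.observe();T=np.array(o["tcp_pos"]);M=rot(o["ee_rot"]);print(T.round(4))
g=cv2.cvtColor(d["pixels"],cv2.COLOR_RGB2GRAY)
print("\n".join("%3d "%(140+i*2)+"".join("%X"%(v//16) for v in row) for i,row in enumerate(g[140:196:2,200:310:2])))
print("\n".join("%3d "%(284+i*2)+"".join("%X"%(v//16) for v in row) for i,row in enumerate(g[284:330:2,180:330:3])))
E
```

```text
[0.5293 0.2209 0.0883]
140 DDDDDDDC999A9AAAA8888888898989989997888888888CDDDDDDDDD
142 DDDDDDDCCCCBCCBBCCCCCCBCCCCCCCCCCCCBCCCCCCCCCADDDDDDDDD
144 DDDDDDDCBBCBCCBBCBCBCBBBBBCBBCCBCCCBCCCBBCCCCADDDDDCDDD
146 DDDDDDDBBBCBCCBBCBCBCBCBBCCBBCCBCCCBCCCCBCCBCADDDDDDDDD
148 DCDDDCDBCBCBCCBBCBCBCBBBBCCCBCCBCCCBCCCCBCCBCADDDDDDDDC
150 DDDDDDDACBBBCCBCCBCBBBBBBCBBBCCBCCCBCCCBCCCCCADDDDDDDDD
152 DCDDDCDACBBBBCBBCBCBCBBBBCCBBCCBCCBBCCBCCCCCCADDDDDDDDD
154 DDDDDDD9CBCBCCBBCBCBBBBBBCCBBCCBCCBBCCCBCCCCC9DDDDDDDDD
156 DDDDDDDACBCBCBBCCBCBBBBCBCCBCCCCBCCBCCCCBCBCCBDDDDDDDDD
158 DDDCDDC9CBCBCCCBCBBBCBBBBCBCBCCBCCCBCCCBCCBCCDDDDDDDDDD
160 DDDDDDD9CBCBCAAABAAAAAAAABAAAAAAABA7889BCCBBBDDDDDDDDDC
162 DDDDDDD9CCCBA555555565565665555556565658BBBCCDDCCDDDDDD
164 DDDDDDD8CBCB8666666665666566656566566655BCCCBDDDDDDDDDD
166 CDDDDDDACBCB7888888888888888888889998898CCBCCDCDDDDDCDC
168 DDDDDDD9BCBBBBBCBBBBBBBBBBBBBBBBBBBBABBBCBCCCDDDDDDDCCC
170 DDDDCCD9CBBBCCC2333333333333333333343CC9CCBCCDDDDDDCCCC
172 DDDCDDDACBBBCBC3434434434434444344443CB9BCBCBDDDCCCCCCC
174 DDDDDCDBCBBBCBC4344444444443344344433CBCBCBCBDDDDCCCC
[... 1167 characters left out ...]
5666555655455555555554555555555555543311
306 00334444444444444444444444444444444444454444444311
308 01245554555555455555545555555555555555555555555111
310 11155555555555555555556555555556555555555555555011
312 11166666666666666665666666666665666666666566666110
314 00166666666666666666666666666666666666666666666111
316 01126666666766666666666766667666676666667666664111
318 10106666666666666666666666666666666666666666661111
320 01116666666666666666666666666666666666666666661211
322 01116666666666665666666666666666666666665666661111
324 11107AAAAAAAAAAAAAB4444444444444444344444444431111
326 11110CCCDCCCCCCCCDB4444444444444444444444444411001
328 00010DCCCDCCCCCCCD34444444444444444444444444411111
```

```bash
python3 - <<'E'
from rig import r
from h import *
d=r.get_image("wrist");o=r.observe();T=np.array(o["tcp_pos"]);M=rot(o["ee_rot"])
for n,u,v,z in[("lipL",223.5,161,.0446),("lipR",279,161,.0446),("frontL",215,140,.002),("frontR",290,140,.002),("inL",229.5,170,.037),("inR",273,170,.037)]:
    print(n,(M.T@(onz(d,u,v,z)-T)).round(4))
t=tilt(d,o,[(217.5,181.5),(290,181.5),(320,301),(189,301)]);f=t[:2].mean(0);e=t[2:].mean(0);print(t.round(4),np.degrees(np.arctan2(f[2]-e[2],f[0]-e[0])))
t=tilt(d,o,[(217.5,181.5),(290,181.5),(322,306),(187,306)]);f=t[:2].mean(0);e=t[2:].mean(0);print(t.round(4),np.degrees(np.arctan2(f[2]-e[2],f[0]-e[0])))
E
```

```text
lipL [ 0.0373 -0.0252  0.0438]
lipR [0.0373 0.0201 0.0438]
frontL [ 0.0491 -0.0374  0.0864]
frontR [0.049  0.0341 0.0864]
inL [ 0.028  -0.0212  0.0514]
inR [0.028  0.016  0.0514]
[[ 0.0159 -0.0315  0.0586]
 [ 0.0158  0.0305  0.0587]
 [-0.007   0.0308 -0.0692]
 [-0.0068 -0.0312 -0.0694]] 79.91485329674293
[[ 0.0169 -0.0315  0.0548]
 [ 0.0168  0.0305  0.055 ]
 [-0.0067  0.0308 -0.0729]
 [-0.0066 -0.0312 -0.073 ]] 79.57657786107208
```

The numbers show the first contact was the lip top; the foot then slid off it to the inside of the ledge. I'll lower it onto the ledge floor.

```bash
python3 -m pendant '[[[0.002,-0.001,0.001],0],[[0.002,-0.001,0.003],0],[[0.002,-0.001,0.005],0],[[0.002,-0.001,0.005],0]]'
python3 -m pendant '[[[0,0,0.001],0],[[0,0,0.003],0],[[0,0,0.003],0]]'
python3 -m pendant '[[[0,0,0.001],0],[[0,0,0.002],0],[[0,0,0.002],0]]'
```

```text
clock: 30.25
tcp_pos: [0.5271, 0.2195, 0.083]
ee_rot: [-0.0, -0.073, 0.997, -0.0]
contact_force: [-0.0, -1.0, -1.8]
grip_width: 0.0609
finger_force: 79.9
clock: 30.55
tcp_pos: [0.5275, 0.2196, 0.0803]
ee_rot: [0.0, -0.074, 0.997, 0.0]
contact_force: [-0.1, -0.2, -1.5]
grip_width: 0.0608
finger_force: 79.9
clock: 30.85
tcp_pos: [0.5279, 0.2197, 0.08]
ee_rot: [0.0, -0.074, 0.997, 0.0]
contact_force: [-1.6, 0.1, 7.3]
grip_width: 0.0611
finger_force: 80.5
```

Contact came at TCP 0.080 m, exactly the predicted ledge height. Next I'll lean it back.

```bash
python3 -m pendant '[[[0,0,-0.001],0],[[-0.003,0,-0.001],0],[[-0.003,0,-0.001],0]]'
python3 -m pendant '[[[-0.002,0,0],0],[[-0.003,0,0],0],[[-0.003,0,0],0]]'
python3 -m pendant '[[[-0.002,0,0],0],[[-0.003,0,0],0],[[-0.003,0,0],0]]'
```

```text
clock: 31.15
tcp_pos: [0.529, 0.2198, 0.0797]
ee_rot: [-0.002, -0.074, 0.997, -0.0]
contact_force: [-4.3, -0.8, 7.3]
grip_width: 0.0611
finger_force: 80.1
clock: 31.45
tcp_pos: [0.5309, 0.2201, 0.0794]
ee_rot: [-0.003, -0.074, 0.997, -0.0]
contact_force: [-6.1, -1.1, 7.3]
grip_width: 0.0609
finger_force: 80.0
clock: 31.75
tcp_pos: [0.5333, 0.2205, 0.0791]
ee_rot: [-0.003, -0.074, 0.997, -0.0]
contact_force: [-6.4, -1.1, 7.9]
grip_width: 0.0614
finger_force: 79.7
```

```bash
python3 -m pendant '[[[-0.002,0,0],0],[[-0.003,0,0],0],[[-0.003,0,0],0]]'
python3 -m pendant '[[[-0.002,0,0],0],[[-0.003,0,0],0],[[-0.003,0,0],0]]'
```

```text
clock: 32.05
tcp_pos: [0.5356, 0.2209, 0.0787]
ee_rot: [-0.004, -0.074, 0.997, -0.0]
contact_force: [-7.0, -0.6, 5.7]
grip_width: 0.0612
finger_force: 79.6
clock: 32.35
tcp_pos: [0.5364, 0.221, 0.0786]
ee_rot: [-0.006, -0.074, 0.997, -0.0]
contact_force: [-10.9, -2.3, 9.7]
grip_width: 0.0612
finger_force: 80.2
```

```bash
python3 -m pendant '[[[0.001,0,0],0],[[0.001,0,0],0],[[0.001,0,0],0]]' 0.0854
python3 -m pendant '[[[0,0,0],0],[[0,0,0],0],[[0,0,-0.01],0],[[0,0,-0.04],0],[[0,0,-0.08],0]]'
python3 -m pendant '[[[0,0,-0.04],0],[[0,0,-0.08],0],[[0,0,-0.12],0],[[0,0,-0.14],0],[[0,0,-0.14],0]]'
python3 - <<'E'
from rig import r
from h import *
S=r.get_image("scene")["pixels"][:,:,::-1];E=r.get_image("side")["pixels"][:,:,::-1];W=r.get_image("wrist")["pixels"][:,:,::-1]
t=lambda i,x,y,w,h,W,H:cv2.resize(i[y:y+h,x:x+w],(W,H),interpolation=cv2.INTER_CUBIC)
cv2.imwrite("pics/fin.png",np.hstack([np.vstack([t(S,140,205,100,100,300,300),t(E,190,110,100,100,300,300)]),t(W,100,84,250,300,500,600)]))
E
```

```text
clock: 32.65
tcp_pos: [0.5422, 0.2218, 0.0795]
ee_rot: [0.001, -0.073, 0.997, 0.0]
contact_force: [0.3, 0.3, 0.3]
grip_width: 0.0854
finger_force: 0.0
clock: 33.15
tcp_pos: [0.5394, 0.2211, 0.1587]
ee_rot: [-0.002, -0.073, 0.997, -0.0]
contact_force: [-0.2, 0.4, 0.3]
grip_width: 0.0852
finger_force: 0.0
clock: 33.65
tcp_pos: [0.5438, 0.2224, 0.3049]
ee_rot: [0.005, -0.074, 0.997, 0.001]
contact_force: [0.0, 0.1, -0.6]
grip_width: 0.0855
finger_force: 0.0
```

View pics/fin.png

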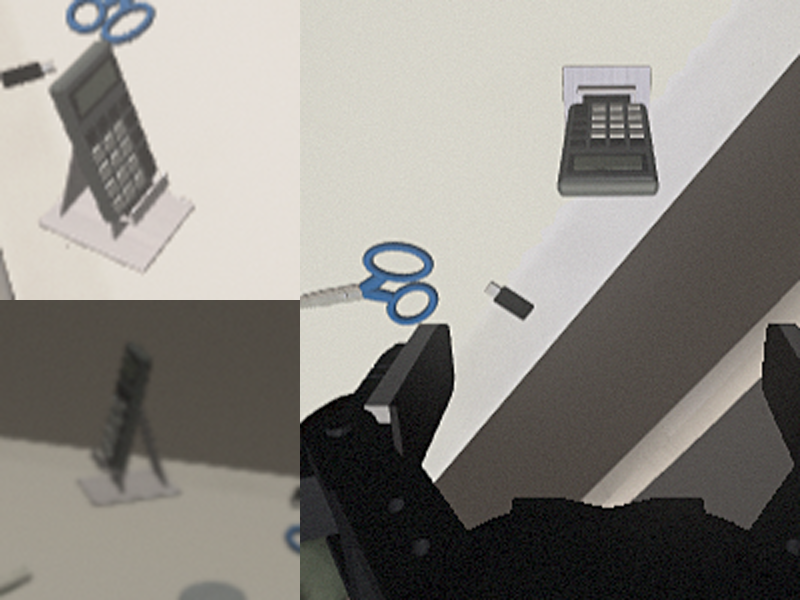

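The calculator is seated on the easel, centred, display up and keys forward, leaning on the backrest (all three panels), and released. Next the tins: go above the holder and locate the lids.

```bash
python3 -m pendant '[[[0.005,-0.04,0],0],[[0.012,-0.09,0],0],[[0.018,-0.135,0],0],[[0.024,-0.18,0],0],[[0.03,-0.22,0],0]]' | sed -n 2p
python3 -m pendant '[[[0.006,-0.045,0],0],[[0.012,-0.09,0],0],[[0.018,-0.135,0],0],[[0.026,-0.19,0],0],[[0.032,-0.243,0],0]]'| sed -n 2p
for i in 1 2; do python3 -m pendant '[[[0,0,0],8.5],[[0,0,0],17],[[0,0,0],25.5],[[0,0,0],34],[[0,0,0],42.5]]' | sed -n 3p; done
python3 -m pendant '[[[0,0,0],8.5],[[0,0,0],10],[[0,0,0],10]]'
python3 - <<'E'
from rig import r
from h import *
d=r.get_image("wrist");o=r.observe();T=np.array(o["tcp_pos"]);y=2*np.arctan2(o["ee_rot"][2],o["ee_rot"][1]);print(T.round(4),np.degrees(y),np.round(o["joint_pos"],2))
cv2.imwrite("pics/w8.png",d["pixels"][:,:,::-1])
for X in[(.543,-.1615,.067),(.548,-.2448,.067),(.5525,-.328,.067)]:
    u,v=proj(d,X);print(np.round([u,v]),d["pixels"][min(int(v),383),int(u)] if 0<u<512 and 0<v<384 else None)
h=cv2.cvtColor(d["pixels"],cv2.COLOR_RGB2HSV)
m=((h[...,0]>95)&(h[...,0]<130)&(h[...,1]>25)&(h[...,1]<110)&(h[...,2]>90)).astype(np.uint8)*255
m=cv2.morphologyEx(m,cv2.MORPH_OPEN,np.ones((5,5)))
for c in cv2.findContours(m,0,2)[0]:
    if cv2.contourArea(c)>250:
        e=cv2.fitEllipse(c);print(np.round(e[0],1),np.round(e[1],1),onz(d,*e[0],.067).round(4))
E
```

```text
tcp_pos: [0.5423, -0.0022, 0.297]
tcp_pos: [0.546, -0.2377, 0.297]
ee_rot: [-0.002, 0.296, 0.955, 0.001]
ee_rot: [-0.002, 0.622, 0.783, -0.0]
clock: 36.1
tcp_pos: [0.5468, -0.2361, 0.2977]
ee_rot: [-0.001, 0.685, 0.729, -0.0]
contact_force: [-0.0, 0.3, -0.4]
grip_width: 0.0849
finger_force: 0.0
[ 0.547  -0.2362  0.2981] 93.57067764825528 [-0.52  0.19  0.07  1.45  0.    0.99]
[255. 109.] [135 138 145]
[255. 166.] [130 136 137]
[254. 217.] [133 138 139]
```

```bash
python3 - <<'E'
from rig import r
from h import *
d=r.get_image("wrist")
h=cv2.cvtColor(d["pixels"],cv2.COLOR_RGB2HSV).astype(int)
print("\n".join("%3d "%(90+i*4)+" ".join("%3d/%3d"%(h[v,u,1],h[v,u,2]) for u in range(205,310,9)) for i,v in enumerate(range(90,125,4))))
m=((h[...,1]<40)&(h[...,2]>115)&(h[...,2]<165)).astype(np.uint8)*255
m[:80]=0;m[250:]=0;m[:,:200]=0;m[:,310:]=0
m=cv2.morphologyEx(m,cv2.MORPH_OPEN,np.ones((7,7)))
for c in cv2.findContours(m,0,2)[0]:
    if cv2.contourArea(c)>150:
        e=cv2.fitEllipse(c);print(cv2.boundingRect(c),np.round(e[0],1),np.round(e[1],1),onz(d,*e[0],.067).round(4))
E
```

```text
90  17/178  21/174  15/172 103/124 109/122  18/143  19/146 115/124 118/132  13/178  13/177  13/180
 94  13/175  19/178  17/178 118/117  18/111  22/152  16/142  28/146 121/131  17/179  13/182  15/175
 98  18/180  16/180  14/176 116/121  22/148  16/142  17/139  20/141 120/130  14/178  13/176  20/180
102  17/180  12/174  14/176 118/119  19/144  22/141  22/139  21/144 120/132  13/177  15/182  13/180
106  16/180  15/174  19/175 107/122  20/140  18/143  23/147  18/139 121/135  17/182  17/181  17/179
110  17/176  14/179  14/180 116/121  18/143  22/139  21/146  20/142 119/133  16/180  15/181  16/176
114  17/180  14/177  17/177 113/122  21/143  18/144  14/141  24/140 118/130  16/177  17/182  16/178
118  16/179  20/178  16/180 124/121  24/140  13/141  23/143  22/138 118/123  16/177  17/181  14/178
122  15/181  13/177  16/177 119/118 104/110  11/142  14/141  52/113 123/124  17/180  16/177  17/183
(238, 202, 32, 30) [253.3 216.4] [29.6 32.5] [ 0.5514 -0.3282  0.067 ]
(236, 149, 35, 34) [253.  165.2] [33.9 34.7] [ 0.5456 -0.2438  0.067 ]
(237, 89, 37, 39) [255.  107.4] [37.  39.2] [ 0.5434 -0.1598  0.067 ]
```

```bash
cat > heft.py <<'E'
from rig import r
from h import *
F=[];
for i in range(10):
    r.get_image("wrist");o=r.observe();F.append(list(o["contact_force"])+[o["joint_torque"][1],o["joint_torque"][2]])
print("tcp",np.round(o["tcp_pos"],4),"F,t2,t3",np.mean(F,0).round(2),"sd",np.std(F,0).round(2),"w",round(o["grip_width"],4),round(o["finger_force"],1),"t",o["clock"])
E
python3 -m pendant '[[[0.04,0.001,0.02],0],[[0.076,0.001,0.04],0],[[0.076,0.001,0.085],0],[[0.076,0.001,0.13],0],[[0.076,0.001,0.17],0]]' | sed -n 2p
python3 -m pendant '[[[0,0,0.04],0],[[0,0,0.08],0],[[0,0,0.11],0],[[0,0,0.11],0],[[0,0,0.11],0]]'| sed -n 2,4p
python3 -c "
from rig import r;import numpy as np
o=r.observe();T=np.array(o['tcp_pos']);y=2*np.arctan2(o['ee_rot'][2],o['ee_rot'][1]);D=np.array([.5434,-.1605])-T[:2];print(T.round(4),D@[np.cos(y),np.sin(y)],D@[np.sin(y),-np.cos(y)])"
```

```text
tcp_pos: [0.5435, -0.1599, 0.1276]
tcp_pos: [0.5437, -0.1605, 0.0194]
ee_rot: [-0.001, 0.685, 0.728, -0.0]
contact_force: [0.8, 0.0, 0.5]
[ 0.5437 -0.1605  0.0194] 2.9305888610336564e-05 -0.00034032924603343137
```

```bash
python3 -m pendant '[[[0,0,0.01],0],[[0,0,0.02],0],[[0,0,0.026],0],[[0,0,0.026],0]]'| sed -n 2,4p
python3 -m pendant '[[[0,0,0],0],[[0,0,0],0],[[0,0,0],0],[[0,0,0],0],[[0,0,0],0]]' 0.045
python3 -m pendant '[[[0,0,-0.004],0],[[0,0,-0.009],0],[[0,0,-0.014],0],[[0,0,-0.014],0],[[0,0,-0.014],0]]'
python3 heft.py
```

```text
tcp_pos: [0.5433, -0.1603, -0.0073]
ee_rot: [-0.001, 0.686, 0.728, -0.0]
contact_force: [-1.0, -0.6, 0.3]
clock: 38.1
tcp_pos: [0.5448, -0.1609, -0.0059]
ee_rot: [0.001, 0.686, 0.728, 0.0]
contact_force: [-0.3, -0.1, 3.5]
grip_width: 0.0539
finger_force: 63.2
clock: 38.6
tcp_pos: [0.544, -0.1606, 0.0075]
ee_rot: [0.0, 0.686, 0.728, 0.0]
contact_force: [0.7, 0.2, -2.1]
grip_width: 0.0541
finger_force: 63.2
tcp [ 0.544  -0.1606  0.0073] F,t2,t3 [ 2.000e-02 -2.000e-01 -1.700e+00 -4.330e+01  2.436e+01] sd [0.54 0.64 0.44 0.07 0.06] w 0.0537 63.2 t 39.1
```

```bash
python3 -m pendant '[[[0,0,0.006],0],[[0,0,0.011],0],[[0,0,0.014],0],[[0,0,0.014],0]]'| sed -n 2,4p
python3 -m pendant '[[[0,0,0],0],[[0,0,0],0],[[0,0,0],0],[[0,0,0],0]]' 0.0854 | tail -3
python3 -m pendant '[[[0,0,-0.03],0],[[0,0,-0.07],0],[[-0.03,-0.001,-0.08],0],[[-0.06,-0.002,-0.08],0],[[-0.0835,-0.0024,-0.08],0]]'| sed -n 2p
python3 -m pendant '[[[0,0,0],0],[[0,0,0.03],0],[[0,0,0.06],0],[[0,0,0.08],0],[[0,0,0.08],0]]'| sed -n 2,4p
```

```text
tcp_pos: [0.5436, -0.1604, -0.0059]
ee_rot: [-0.0, 0.686, 0.728, -0.0]
contact_force: [-2.7, 2.5, 6.9]
contact_force: [0.8, 0.4, -0.3]
grip_width: 0.0853
finger_force: 0.0
tcp_pos: [0.5475, -0.2458, 0.0745]
tcp_pos: [0.5431, -0.2414, -0.0102]
ee_rot: [-0.004, 0.685, 0.728, -0.001]
contact_force: [-0.2, -0.6, -0.7]
```

```bash
python3 -m pendant '[[[0,0,0],0],[[0,0,0],0],[[0,0,0],0],[[0,0,0],0],[[0,0,0],0]]' 0.045
python3 -m pendant '[[[0,0,-0.004],0],[[0,0,-0.009],0],[[0,0,-0.014],0],[[0,0,-0.014],0],[[0,0,-0.014],0]]' | sed -n 2p
python3 heft.py
```

```text
clock: 41.4
tcp_pos: [0.5483, -0.2449, -0.0047]
ee_rot: [0.002, 0.686, 0.728, 0.001]
contact_force: [0.1, 0.8, 7.2]
grip_width: 0.054
finger_force: 63.3
tcp_pos: [0.5466, -0.2441, 0.0074]
tcp [ 0.5466 -0.2441  0.0073] F,t2,t3 [ 3.000e-02  0.000e+00 -1.480e+00 -4.610e+01  2.474e+01] sd [0.48 0.37 0.47 0.08 0.06] w 0.0535 63.2 t 42.4
```

```bash
python3 -m pendant '[[[0,0,0.006],0],[[0,0,0.011],0],[[0,0,0.014],0],[[0,0,0.014],0]]'| sed -n 2,4p
python3 -m pendant '[[[0,0,0],0],[[0,0,0],0],[[0,0,0],0],[[0,0,0],0]]' 0.0854 | tail -3
python3 -m pendant '[[[0,0,-0.03],0],[[0,0,-0.07],0],[[-0.03,0,-0.08],0],[[-0.06,0,-0.08],0],[[-0.084,0,-0.08],0]]'| sed -n 2p
python3 -m pendant '[[[0,0,0],0],[[0,0,0.03],0],[[0,0,0.06],0],[[0,0,0.08],0],[[0,0,0.08],0]]'| sed -n 2,4p
python3 -m pendant '[[[0,0,0],0],[[0,0,0],0],[[0,0,0],0],[[0,0,0],0],[[0,0,0],0]]' 0.045
python3 -m pendant '[[[0,0,-0.004],0],[[0,0,-0.009],0],[[0,0,-0.014],0],[[0,0,-0.014],0],[[0,0,-0.014],0]]' | sed -n 2p
python3 heft.py
```

```text
tcp_pos: [0.5466, -0.244, -0.0047]
ee_rot: [-0.0, 0.686, 0.728, -0.0]
contact_force: [-4.7, 2.3, 13.2]
contact_force: [-0.0, 0.7, -1.3]
grip_width: 0.0854
finger_force: 0.0
tcp_pos: [0.5524, -0.3297, 0.0744]
tcp_pos: [0.5482, -0.3247, -0.0107]
ee_rot: [-0.004, 0.685, 0.728, -0.0]
contact_force: [-1.0, 0.6, 0.7]
clock: 44.7
tcp_pos: [0.5531, -0.3288, -0.0046]
ee_rot: [0.002, 0.686, 0.728, 0.0]
contact_force: [0.5, 0.7, 5.7]
grip_width: 0.054
finger_force: 64.4
tcp_pos: [0.5515, -0.3278, 0.0073]
tcp [ 0.5516 -0.3279  0.0073] F,t2,t3 [ -0.12  -0.31  -4.84 -52.22  26.77] sd [0.27 0.49 0.52 0.08 0.06] w 0.0539 63.9 t 45.7
```

The third tin weighs about 4.8 N against 1.7 N and 1.5 N, so it is the full one. I'll lift it 20 cm and check the rest.

```bash
python3 -m pendant '[[[0,0,-0.02],0],[[0,0,-0.05],0],[[0,0,-0.09],0],[[0,0,-0.13],0],[[0,0,-0.16],0]]'| sed -n 2p
python3 -m pendant '[[[0,0,-0.02],0],[[0,0,-0.035],0],[[0,0,-0.045],0],[[0,0,-0.045],0],[[0,0,-0.045],0]]'
python3 -m pendant '[[[0,0,0],0],[[0,0,0],0],[[0,0,0],0],[[0,0,0],0],[[0,0,0],0]]'
python3 - <<'E'
from rig import r
from h import *
o=r.observe();print(np.round(o["dq"],3))
a=cv2.imread("pics/scene7.png").astype(int);A=cv2.imread("pics/scene0.png").astype(int)
S=r.get_image("scene");s=S["pixels"][:,:,::-1].astype(int)
E=r.get_image("side");h=cv2.cvtColor(E["pixels"],cv2.COLOR_RGB2HSV)
for n,d in(("scene",S),("side",E)):
  h=cv2.cvtColor(d["pixels"],cv2.COLOR_RGB2HSV)
  for X in[(.5434,-.1605,.067),(.5465,-.244,.067),(.552,-.328,.01)]:
    u,v=proj(d,X);print(n,np.round([u,v]),h[int(v)-2:int(v)+3,int(u)-2:int(u)+3].reshape(-1,3).mean(0).round())
m=(abs(s-A).sum(2)>60).astype(np.uint8);m=cv2.morphologyEx(m,cv2.MORPH_OPEN,np.ones((3,3)))
for c in cv2.findContours(m,0,2)[0]:
    if cv2.contourArea(c)>15: print("changed",cv2.boundingRect(c))
E
```

```text
tcp_pos: [0.5524, -0.3285, 0.1704]
clock: 46.7
tcp_pos: [0.5511, -0.3275, 0.2112]
ee_rot: [-0.001, 0.686, 0.728, -0.0]
contact_force: [-1.0, 0.6, -4.5]
grip_width: 0.0538
finger_force: 64.6
clock: 47.2
tcp_pos: [0.5516, -0.3279, 0.2122]
ee_rot: [-0.0, 0.686, 0.728, -0.0]
contact_force: [-0.3, -0.6, -4.4]
grip_width: 0.0538
finger_force: 64.6
[-0.    -0.001  0.001  0.002 -0.001  0.002]
scene [263. 179.] [ 24.   4. 183.]
scene [277. 167.] [ 24.   4. 183.]
scene [287. 170.] [ 12. 107. 171.]
side [260. 209.] [ 44.   9. 126.]
side [269. 226.] [ 42.   8. 126.]
side [280. 268.] [ 14. 144. 125.]
changed (434, 288, 14, 14)
changed (367, 248, 11, 10)
changed (354, 225, 80, 97)
changed (156, 219, 36, 46)
changed (362, 207, 5, 7)
changed (419, 206, 80, 77)
changed (409, 204, 11, 39)
changed (361, 193, 6, 12)
changed (414, 164, 9, 13)
changed (250, 159, 19, 17)
changed (414, 154, 9, 9)
changed (456, 153, 12, 6)
changed (384, 152, 32, 100)
changed (274, 152, 23, 28)
changed (444, 150, 13, 8)
changed (436, 147, 13, 8)
changed (437, 133, 32, 16)
changed (275, 46, 46, 60)
changed (289, 28, 26, 16)
changed (368, 13, 56, 226)
changed (480, 11, 5, 9)
changed (289, 1, 10, 15)
changed (302, 0, 22, 13)
```

The two light tins stand in their wells, and the third well shows brown and empty. The only changes in the scene are the arm, the calculator and the lifted tin, and the tin is held still 20 cm up.

```bash
python3 -c "
from rig import r
print(r.hand_in())"
```

```text
the job is handed in; nothing more can be done
None
```

The job is handed in: the calculator stands on its easel, display up and facing forward, and the full tin (about 4.8 N against 1.7 and 1.5 N) is held still about 20 cm up, with the two lighter tins in their wells; the judge gave no verdict.

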